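Close the gearbox: heel the cover under its hooks, then pivot it down

TASK

Put the grey cover back on the open blue gearbox housing: take it by its black handle off the sloping wooden rack, rest its red edge first on the housing's ledge under the two yellow hooks while the cover is still clearly tilted (keep it there for a moment), then pivot it gently down until it lies flat inside the rim, and let go. Do not drop or slam it, and leave the other loose things on the bench where they are.

Things in the scene. Friction and masses are not known exactly. Their poses are not given: they have to be found in the camera images.
- cover: Loose cast cover, about 0.75 kg: grey plate 140 (own x) x 150 (own y) x 8 mm, a 14 mm red strip along its edge at x = -70 mm. Origin: centre of underside; z out of the top face, x from the red edge to the opposite one. Starts on the rack, red edge lowest and nearest the robot, tilted 32 degrees (0.56 rad) about own y, so its top face looks up and back towards the robot.
- handle (a point): Centre of the cover's black handle bar, 50 mm above the underside at the cover's middle; axes as the cover. The bar is 16 (x) x 92 (y) x 20 (z) mm, square edged, 40 to 60 mm above the underside, on two grey legs 12 mm wide and 18 mm long in x at y = +-40 mm; free underneath between them.
- heel_left (a point): Underside corner of the cover's red edge, left end: cover frame (-70, 75, 0) mm.
- heel_right (a point): Underside corner of the cover's red edge, right end: cover frame (-70, -75, 0) mm.
- toe (a point): Middle of the underside of the cover's edge opposite the red one: cover frame (70, 0, 0) mm.
- housing: Blue gearbox housing with gears inside, bolted down: 170 (own x) x 184 (own y) x 47 mm high over its rim; lugs 12 mm high out to y = +-112 mm, shaft stub on the far side to x = 135 mm. Origin: centre of underside; z up, x away from the robot (yaw up to 0.3 rad either way). Stands left or right of the middle, the rack on the other side.
- seat (a point): Centre of the housing's pocket at ledge height, 40 mm above its underside; axes as the housing. A level ledge 15 mm wide runs all round; a rim 7 mm above it bounds a pocket of 146 (x) x 160 (y) mm, so the cover has 3 mm to spare each way in x, 5 mm in y. With the cover closed, its origin lies here and its axes match.
- hook_left (a point): Middle of the lip's underside edge of one yellow hook, seat frame (-63, 48, 24) mm. The two hooks stand on the rim on the robot's side, each 34 mm wide; the lips reach over the pocket from x = -85 to -63 mm, underside 24 and top 30 mm above the ledge. They stop the cover being lowered level: the red edge must slip under them tilted.
- hook_right (a point): The same point of the other yellow hook, seat frame (-63, -48, 24) mm.
- rack: Sloping plywood rack, fixed: base 170 x 150 x 12 mm; a board 150 (up the slope) x 120 (own y) mm at 32 degrees, rising along own x (away from the robot, yaw up to 0.3 rad either way), with a stop strip 6 mm high at its bottom edge against which the cover's red edge leans. Origin: centre of underside.
- oil_bottle: Bystander: green oil bottle 64 mm wide, 150 mm high, standing; origin under its centre. Leave alone.
- spanner: Bystander: steel spanner about 180 mm long lying flat along own x; origin under its middle. Leave alone.
- hammer: Bystander: hammer about 280 mm long lying along own x; origin under its middle. Leave alone.
- bearing: Bystander: steel bearing ring 72 mm across, 18 mm high, lying flat; origin under its centre. Leave alone.
- tin: Bystander: open aluminium tin 84 mm wide, 85 mm high; origin under its centre. Leave alone.
- piston: Bystander: steel piston 66 mm across, 60 mm high, standing; origin under its centre. Leave alone.
Not all that is in view belongs to the job. What is meant by the cover is not orange or pink, and is the larger of those in its own colour.

How it is judged:
By the outcome, as a careful person would: the job done as asked, in the order asked, and still so for the second after the job is handed in, with the robot touching nothing.
It also fails if it takes over 50 s, if anything falls off the work surface, if the arm or the gripper's body presses on something with over 40 N, if the wrist force passes 120 N, or if a joint passes its speed limit or range.

ROBOT

A 7-joint arm with a two-finger parallel gripper is mounted at the origin on the work surface. World frame = base frame: x ahead of the robot, y to its left, z up, the work surface at z = 0. Lengths are in m, angles in rad, forces in N, time in s.
With the tool pointing down it reaches from about 0.425 to 0.925 m from the base axis. Payload 6.8 kg.
Tool frame: the origin (TCP) lies between the finger pads; the fingertips stand finger_overhang ahead of it and the grasp point (between the pads) lies 6 mm ahead of it (finger_overhang is the distance from the TCP to the fingertips, in m); z points along the fingers, y is the line along which they close (so a half turn about z gives the same grasp; the last joint's range is limited). The gripper opens to 85 mm and grips with 20 to 120 N. Pads are 22 mm wide; open, the fingers measure 114 mm over their backs; the gripper's body (76 mm by 85 mm) begins 54 mm behind the grasp point. The pads swing forward as they close: fully open they stand 13 mm farther back than shut.
Start: joints at [-1.212, 0.477, 0.022, 1.555, -0.011, 1.109, -0.083], TCP at [0.304, 0.603, 0.224] pointing down, gripper open.
Joint ranges: [-2.96, 2.96], [-0.34, 2.1], [-1.41, 1.46], [0.24, 2.44], [-1.37, 4.51], [0.17, 1.92], [-2.96, 2.96]. Speed limits (rad/s): [2.39, 2.39, 3.14, 3.14, 3.14, 3.14, 3.14].

INTERFACE

Orientations are given as a unit quaternion [w, x, y, z].
In Python, from station import * gives the robot as it stands.
- The arm moves only by the tool drive_tool, never from a script. Its argument "increments" is a list of rows, each an object of numbers: "claw": the finger opening in m, from 0 to 0.0854; "dx", "dy", "dz": the shift along the tool's x, y, z in m; "wx", "wy", "wz": the turn, a rotation vector about the tool's x, y, z in degrees. A call has 1 to 20 rows; each row shifts and turns the commanded pose from where the row before left it, along the tool's axes as they then stand; what a row does not reach is not made up. A row lasts 1/8 s, in which the tool goes at most 62.5 mm and 10.7 degrees, less where a joint would pass 70% of its speed; a pose out of reach is approached as far as the arm can. A call with a gripper value outside its range is refused whole. The fingers move at their own pace and stop on an object; "newtons" is the grip in N (left out, the last holds). Time passes only in rows, so rows that do not move let the fingers close. It gives the time, the measured TCP pose, the force, the opening and the grip force at its end, in the units of the state.
- get_obs(): the state, without advancing time (a new reading comes with each control period).
- read_camera(name): name is "side" or "top"; returns (picture, depth): 420x560x3 uint8, red, green, blue; 420x560 float32, m along the optical axis (not along the pixel's ray), 0 where there is no reading.
- calibration(name): a dict with "intrinsics" (3x3 intrinsics, pixels), "k1" (the pictures are not rectified: a ray, as slopes to the right and down, at radius r is drawn at 1 + k1 r^2 times it, then the intrinsics apply), "R" (3x3) and "t" (3): a world point X has camera coordinates R X + t. Camera axes: x right, y down, z forward; pixel columns grow to the right and rows downward; lengths in m; the calibration is good to about 2 mm. A picture is of the moment at which its call begins. calibration takes no time and is no camera call.
- hand_in(): hands the job in; it is judged then, once.
The state is a dict: "t": time; "q": joint angles; "joint_vel": joint speeds; "joint_torque": joint torques, N m; "eef_pos": TCP position; "tool_rot": TCP orientation; "contact_force": force on the tool from outside, world axes, zero at the start; "torque": the same for the moment, N m; "gripper_width": opening from 0.0 (shut) to 1.0 (fully open); "grasp_force": force on a finger pad.
Only numpy, scipy, OpenCV 4.12 (cv2) and the standard library are available. Lean on these libraries where they do the work, as an engineer would, in place of code of your own. Each camera call takes 0.05 s, during which the arm holds its last target. There are 200 camera calls.

## Working session

There is one attempt and no reset: what is moved stays moved. The work goes in short steps, Python scripts to look and compute and a tool call to move; the robot and the scene stay as the last step left them, time stands still between calls to the robot, and variables do not carry over. Pictures are saved under pics/ and viewed, at most 10 in all, crops included, and the job is handed in when it is done.

Besides the shell and the picture viewer there is one more tool, called after ">>>" as name(argument=value, ...), one argument or row to a line, values as JSON. drive_tool: Moves the arm, as the interface text tells. Its arguments: {"type":"object","properties":{"increments":{"type":"array","items":{"type":"object","properties":{"claw":{"type":"number"},"dx":{"type":"number"},"dy":{"type":"number"},"dz":{"type":"number"},"wx":{"type":"number"},"wy":{"type":"number"},"wz":{"type":"number"}}}},"newtons":{"type":"number"}},"required":["increments"]}

```bash
ls; mkdir -p pics; cat > h.py <<'E'
from station import *
import numpy as np, cv2
from scipy.spatial.transform import Rotation as Rn
def grab(n):
    im,d=read_camera(n); return im,d,calibration(n)
def rays(c,uv):
    K=np.array(c["intrinsics"]);uv=np.atleast_2d(np.asarray(uv,float))
    p=cv2.undistortPoints(uv.reshape(-1,1,2),K,np.array([c["k1"],0,0,0,0.]))[:,0]
    return np.c_[p,np.ones(len(p))]
def pts(c,uv,z):
    R=np.array(c["R"]);t=np.array(c["t"]);r=rays(c,uv)*np.atleast_1d(z)[:,None]
    return (r-t)@R
def onplane(c,uv,h):
    R=np.array(c["R"]);t=np.array(c["t"]);C=-R.T@t;d=rays(c,uv)@R
    return C+d*((h-C[2])/d[:,2])[:,None]
def proj(c,X):
    R=np.array(c["R"]);t=np.array(c["t"])
    K=np.array(c["intrinsics"])
    return cv2.projectPoints(np.atleast_2d(X).astype(float),cv2.Rodrigues(R)[0],t,K,np.array([c["k1"],0,0,0,0.]))[0][:,0]
E
python3 - <<'E'
from h import *
for n in("top","side"):
    im,d,c=grab(n); cv2.imwrite(f"pics/{n}0.png",im[:,:,::-1]); np.savez(f"{n}0.npz",im=im,d=d)
    print(n,np.round(c["intrinsics"],1).tolist(),c["k1"],(-np.array(c["R"]).T@np.array(c["t"])).round(3),np.round(c["R"],2).tolist())
o=get_obs();print(o)
import station;print([x for x in dir(station) if x[0]!='_'])
try: print(finger_overhang)
except Exception as e: print(e)
E
```

```text
pics
top [[514.2, 0.0, 282.9], [0.0, 514.2, 217.5], [0.0, 0.0, 1.0]] -0.10063886833393129 [ 0.272 -0.016  1.439] [[0.03, -1.0, -0.01], [-0.98, -0.03, -0.22], [0.22, 0.01, -0.98]]
side [[468.9, 0.0, 281.8], [0.0, 468.9, 204.7], [0.0, 0.0, 1.0]] 0.006689477566284597 [-0.105 -0.886  1.108] [[0.81, -0.59, 0.01], [-0.39, -0.55, -0.74], [0.44, 0.59, -0.68]]
{'t': 0.1, 'q': array([-1.21210153,  0.47775116,  0.02233979,  1.55636994, -0.01150989,
        1.10933059, -0.08313167]), 'joint_vel': array([-5.74494474e-04, -8.01500571e-04, -4.11544535e-05, -4.36991109e-03,
        4.50095995e-04, -4.67932885e-04, -1.94354281e-03]), 'joint_torque': array([ 5.63656053e-03, -5.97757387e+01,  1.61457270e+00, -2.81954134e+01,
        1.28987824e-02,  5.02089752e-03, -2.99480530e-05]), 'eef_pos': array([0.30351981, 0.60227254, 0.22299297]), 'tool_rot': array([-1.42534205e-04,  2.31290710e-01,  9.72884299e-01, -8.53684117e-04]), 'contact_force': array([-0.94236914, -0.03647726, -0.47948664]), 'torque': array([-0.00910618, -0.00105477, -0.04529101]), 'grasp_force': 0.0, 'gripper_width': 1.003989015995769}
['PlanningError', 'calibration', 'finger_overhang', 'get_obs', 'hand_in', 'read_camera']
0.025
```

View pics/top0.png

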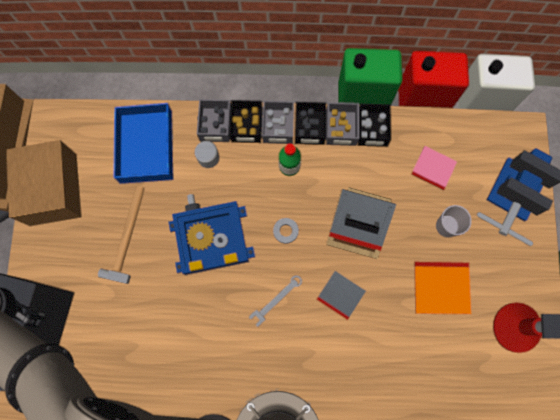

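View pics/side0.png

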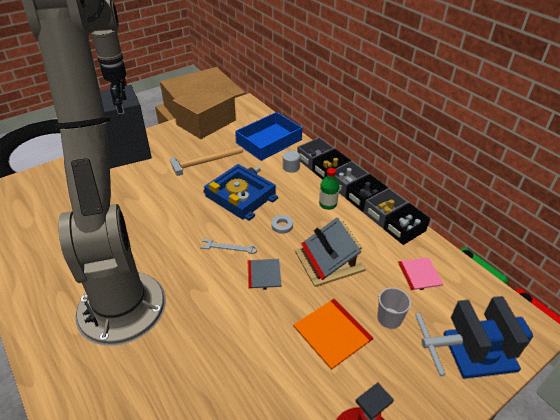

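The top view shows the candidates: grey plate with handle on the rack (362,220), small grey plate (341,295), orange plate (442,288), pink plate (434,168). The description (grey, larger, on the rack, with a handle) picks (362,220). The housing is at (212,237) with yellow hooks at (196,266) and (231,258).

```bash
cat > m.py <<'E'
from h import *
def measure(n,im,d,c):
    hsv=cv2.cvtColor(im,cv2.COLOR_RGB2HSV);H,S,V=[hsv[:,:,i].astype(int) for i in range(3)]
    vv,uu=np.mgrid[:420,:560]; P=pts(c,np.c_[uu.ravel(),vv.ravel()],d.ravel()).reshape(420,560,3)
    ok=d>0
    return H,S,V,P,ok
E
python3 - <<'E'
from m import *
for n,rb,hb in(("top",(325,180,400,258),(165,195,260,278)),("side",(298,218,366,282),(200,160,282,220))):
    f=np.load(n+"0.npz");im,d=f["im"],f["d"];c=calibration(n)
    H,S,V,P,ok=measure(n,im,d,c)
    def box(b):
        m=np.zeros(ok.shape,bool);m[b[1]:b[3],b[0]:b[2]]=1;return m&ok
    rm=box(rb); hm=box(hb)
    grey=rm&(S<90)&(V>60)&(V<170)&(P[:,:,2]>.03)
    red=rm&((H<6)|(H>172))&(S>150)&(P[:,:,2]>.015)
    blk=rm&(V<45)&(P[:,:,2]>.06)
    Q=P[grey];
    for _ in range(6):
        m=Q.mean(0);nn=np.linalg.svd(Q-m,full_matrices=0)[2][2];nn*=np.sign(nn[2]);r=(Q-m)@nn;Q=Q[abs(r)<.006]
    print(n,"grey",grey.sum(),len(Q),"mean",m.round(4),"n",nn.round(3),"tilt",np.degrees(np.arccos(nn[2])).round(1),"yaw",np.degrees(np.arctan2(-nn[1],-nn[0])).round(1),"res",r.std().round(4))
    R=P[red];print("red",len(R),R.mean(0).round(4));A=np.linalg.svd(R-R.mean(0))[2][0];print("reddir",(A*np.sign(A[1])).round(3),"len",np.ptp(R@A).round(3))
    B=P[blk];print("blk",len(B),B.mean(0).round(4), B[:,2].min().round(3),B[:,2].max().round(3))
    off=(B-m)@nn; T=B[(off>.042)];print("handle pts",len(T),T.mean(0).round(4),np.percentile(off,[5,50,95]).round(4));A=np.linalg.svd(T-T.mean(0))[2][0];print("dir",(A*np.sign(A[1])).round(3),"len",np.ptp(T@A).round(3))
    yel=hm&(H>15)&(H<33)&(S>150)&(V>100)
    nl,l,st,ce=cv2.connectedComponentsWithStats(yel.astype(np.uint8))
    for i in range(1,nl):
        if st[i,4]>15:
            p=P[l==i];print("yel",st[i],ce[i].round(1),p.mean(0).round(4),p[:,2].min().round(3),p[:,2].max().round(3), "top",p[p[:,2]>.06].mean(0).round(4),(p[:,2]>.06).sum())
    rim=hm&(H>100)&(H<125)&(S>120)&(P[:,:,2]>.041)&(P[:,:,2]<.055)
    X=P[rim];print("rim",len(X),np.median(X[:,2]).round(4));r=cv2.minAreaRect(X[:,:2].astype(np.float32));print(np.round(r[0],4),np.round(r[1],4),round(r[2],2))
    tb=P[340:360,300:330,2] if n=="top" else P[300:320,200:230,2];print("table z",np.median(tb).round(4))
im=np.load("top0.npz")["im"];cr=np.hstack([cv2.resize(im[178:262,322:404],(400,410)),cv2.resize(im[193:280,162:262],(400,410))])
cv2.imwrite("pics/crop.png",cr[:,:,::-1])
E
```

```text
top grey 2201 1976 mean [ 0.5875 -0.2162  0.075 ] n [-0.514  0.132  0.848] tilt 32.1 yaw -14.4 res 0.0026
red 241 [ 0.5247 -0.1995  0.0342]
reddir [0.249 0.969 0.005] len 0.146
blk 232 [ 0.5539 -0.2073  0.1115] 0.097 0.122
handle pts 200 [ 0.5527 -0.206   0.1126] [0.0378 0.0507 0.0559]
dir [ 0.256  0.967 -0.006] len 0.089
yel [187 224  26  25 426] [199.9 236.2] [0.5276 0.2334 0.0234] 0.013 0.033 top [nan nan nan] 0
yel [224 253  14  11 100] [230.3 258. ] [0.4622 0.1394 0.0695] 0.055 0.078 top [0.4623 0.1393 0.0696] 99
yel [189 261  14  10 105] [195.4 265.4] [0.4392 0.2322 0.0701] 0.063 0.081 top [0.4392 0.2322 0.0701] 105
rim 1104 0.0455
[0.5235 0.2048] [0.1731 0.1834] 13.56
table z -0.0002
side grey 1557 1460 mean [ 0.5834 -0.2201  0.0747] n [-0.512  0.135  0.848] tilt 32.0 yaw -14.8 res 0.0024
red 198 [ 0.5265 -0.206   0.0355]
reddir [0.167 0.986 0.007] len 0.147
blk 162 [ 0.5521 -0.214   0.1111] 0.069 0.122
handle pts 139 [ 0.5509 -0.21    0.1134] [0.0322 0.0504 0.0557]
dir [0.249 0.969 0.008] len 0.092
yel [226 179  22  26 281] [235.6 189.3] [0.5093 0.2068 0.0371] 0.014 0.077 top [0.4621 0.1399 0.0704] 64
yel [209 182  11  11  70] [213.4 186.3] [0.4377 0.2316 0.0682] 0.053 0.078 top [0.4391 0.232  0.0712] 56
rim 703 0.0458
[0.5274 0.2058] [0.1811 0.1887] 13.14
table z 0.0019<stdin>:22: RuntimeWarning: Mean of empty slice.
  ret = um.true_divide(
```

View pics/crop.png

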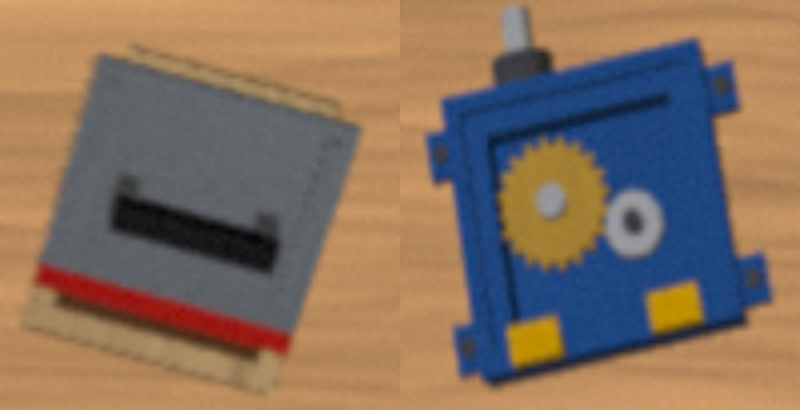

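The crop shows the grey cover with its red strip (lower edge) and black handle on the rack on the left, and the housing with two yellow hooks on the right. This confirms the choice.

Sizes check out: hook spacing is 95 mm (96 expected), tilt is 32.0 degrees, and the handle measures 90 mm.

```bash
cat > p.py <<'E'
from h import *
# cover on rack
def coverR(yaw,tilt): return Rn.from_euler("z",yaw,degrees=True)*Rn.from_euler("y",-tilt,degrees=True)
FLIP=Rn.from_matrix(np.array([[0,1,0],[1,0,0],[0,0,-1.]]))   # tool x=cover y, tool y=cover x, tool z=-cover z
def cur():
    o=get_obs();q=o["tool_rot"];return np.array(o["eef_pos"]),Rn.from_quat([q[1],q[2],q[3],q[0]]),o
def plan(p0,R0,p1,R1,N):
    w=(R0.inv()*R1).as_rotvec()/N;Rs=Rn.from_rotvec(w).as_matrix()
    S=sum(np.linalg.matrix_power(Rs,k) for k in range(N));s=np.linalg.solve(S,R0.inv().apply(p1-p0))
    s=np.round(s,4);wd=np.round(np.degrees(w),2)
    p,R=p0,R0;path=[]
    for k in range(N): p=p+R.apply(s);R=R*Rn.from_rotvec(np.radians(wd));path.append(p)
    path=np.array(path);print(N,"rows d",s.tolist(),"w",wd.tolist(),"|d|",np.linalg.norm(s).round(4),"|w|",np.linalg.norm(wd).round(2),"end",p.round(4),"zmin",path[:,2].min().round(3),"err deg",np.degrees((R.inv()*R1).magnitude()).round(2))
    return p,R
E
python3 - <<'E'
from p import *
p,R,o=cur();C=coverR(-14.6,32);n=C.apply([0,0,1]);h=np.array([.556,-.208,.106])
p1,R1=plan(p,R,h+n*.096,C*FLIP,18);plan(p1,R1,h+n*.004,C*FLIP,6)
E
```

```text
18 rows d [-0.0478, -0.0115, 0.0023] w [-1.5, -1.2, 4.21] |d| 0.0492 |w| 4.63 end [ 0.5072 -0.1952  0.1867] zmin 0.187 err deg 0.09
6 rows d [-0.0, 0.0, 0.0152] w [0.0, -0.01, -0.01] |d| 0.0152 |w| 0.01 end [ 0.554  -0.2074  0.1094] zmin 0.109 err deg 0.04
```

>>> drive_tool(
  increments=[
    {"dx": -0.0478, "dy": -0.0115, "dz": 0.0023, "wx": -1.5, "wy": -1.2, "wz": 4.21},
    {"dx": -0.0478, "dy": -0.0115, "dz": 0.0023, "wx": -1.5, "wy": -1.2, "wz": 4.21},
    {"dx": -0.0478, "dy": -0.0115, "dz": 0.0023, "wx": -1.5, "wy": -1.2, "wz": 4.21},
    {"dx": -0.0478, "dy": -0.0115, "dz": 0.0023, "wx": -1.5, "wy": -1.2, "wz": 4.21},
    {"dx": -0.0478, "dy": -0.0115, "dz": 0.0023, "wx": -1.5, "wy": -1.2, "wz": 4.21},
    {"dx": -0.0478, "dy": -0.0115, "dz": 0.0023, "wx": -1.5, "wy": -1.2, "wz": 4.21},
    {"dx": -0.0478, "dy": -0.0115, "dz": 0.0023, "wx": -1.5, "wy": -1.2, "wz": 4.21},
    {"dx": -0.0478, "dy": -0.0115, "dz": 0.0023, "wx": -1.5, "wy": -1.2, "wz": 4.21},
    {"dx": -0.0478, "dy": -0.0115, "dz": 0.0023, "wx": -1.5, "wy": -1.2, "wz": 4.21},
    {"dx": -0.0478, "dy": -0.0115, "dz": 0.0023, "wx": -1.5, "wy": -1.2, "wz": 4.21},
    {"dx": -0.0478, "dy": -0.0115, "dz": 0.0023, "wx": -1.5, "wy": -1.2, "wz": 4.21},
    {"dx": -0.0478, "dy": -0.0115, "dz": 0.0023, "wx": -1.5, "wy": -1.2, "wz": 4.21},
    {"dx": -0.0478, "dy": -0.0115, "dz": 0.0023, "wx": -1.5, "wy": -1.2, "wz": 4.21},
    {"dx": -0.0478, "dy": -0.0115, "dz": 0.0023, "wx": -1.5, "wy": -1.2, "wz": 4.21},
    {"dx": -0.0478, "dy": -0.0115, "dz": 0.0023, "wx": -1.5, "wy": -1.2, "wz": 4.21},
    {"dx": -0.0478, "dy": -0.0115, "dz": 0.0023, "wx": -1.5, "wy": -1.2, "wz": 4.21},
    {"dx": -0.0478, "dy": -0.0115, "dz": 0.0023, "wx": -1.5, "wy": -1.2, "wz": 4.21},
    {"dx": -0.0478, "dy": -0.0115, "dz": 0.0023, "wx": -1.5, "wy": -1.2, "wz": 4.21},
    {},
    {},
  ],
)

```text
schema error: expected keys claw, dx, dy, dz, wx, wy, wz
```

```bash
python3 - <<'E'
from p import *
p,R,o=cur();C=coverR(-14.6,32);n=C.apply([0,0,1]);h=np.array([.556,-.208,.106])
print(o["t"],p,o["q"].round(3),o["contact_force"].round(2))
plan(p,R,h+n*.004,C*FLIP,8)
im,d,c=grab("side");cv2.imwrite("pics/s1.png",cv2.resize(im[150:300,230:400],(680,600))[:,:,::-1])
E
```

```text
0.1 [0.30351981 0.60227254 0.22299297] [-1.212  0.478  0.022  1.556 -0.012  1.109 -0.083] [-0.94 -0.04 -0.48]
8 rows d [-0.1094, -0.0285, 0.0152] w [-3.37, -2.7, 9.46] |d| 0.1141 |w| 10.4 end [ 0.5541 -0.2075  0.1094] zmin 0.109 err deg 0.05
```

View pics/s1.png

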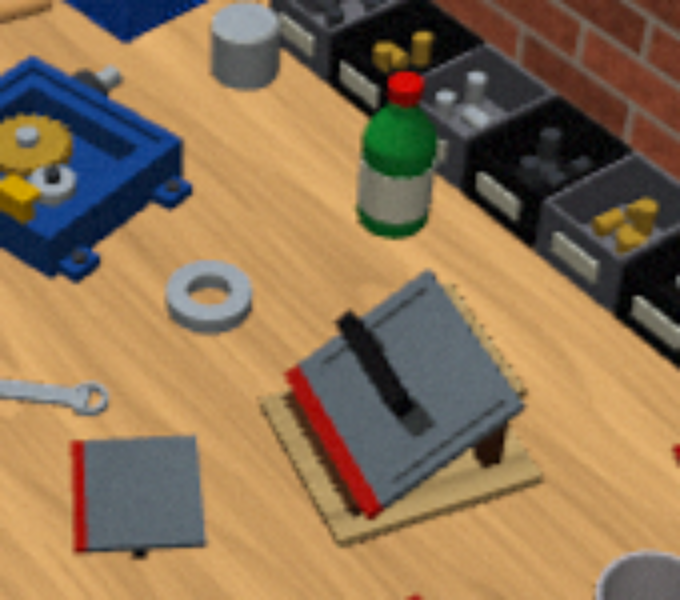

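The call was refused because every row needs all its keys, so nothing moved. The picture only shows the untouched rack and cover (handle at about 380,370).

>>> drive_tool(
  increments=[
    {"claw": 0.085, "dx": -0.0478, "dy": -0.0115, "dz": 0.0023, "wx": -1.5, "wy": -1.2, "wz": 4.21},
    {"claw": 0.085, "dx": -0.0478, "dy": -0.0115, "dz": 0.0023, "wx": -1.5, "wy": -1.2, "wz": 4.21},
    {"claw": 0.085, "dx": -0.0478, "dy": -0.0115, "dz": 0.0023, "wx": -1.5, "wy": -1.2, "wz": 4.21},
    {"claw": 0.085, "dx": -0.0478, "dy": -0.0115, "dz": 0.0023, "wx": -1.5, "wy": -1.2, "wz": 4.21},
    {"claw": 0.085, "dx": -0.0478, "dy": -0.0115, "dz": 0.0023, "wx": -1.5, "wy": -1.2, "wz": 4.21},
    {"claw": 0.085, "dx": -0.0478, "dy": -0.0115, "dz": 0.0023, "wx": -1.5, "wy": -1.2, "wz": 4.21},
    {"claw": 0.085, "dx": -0.0478, "dy": -0.0115, "dz": 0.0023, "wx": -1.5, "wy": -1.2, "wz": 4.21},
    {"claw": 0.085, "dx": -0.0478, "dy": -0.0115, "dz": 0.0023, "wx": -1.5, "wy": -1.2, "wz": 4.21},
    {"claw": 0.085, "dx": -0.0478, "dy": -0.0115, "dz": 0.0023, "wx": -1.5, "wy": -1.2, "wz": 4.21},
    {"claw": 0.085, "dx": -0.0478, "dy": -0.0115, "dz": 0.0023, "wx": -1.5, "wy": -1.2, "wz": 4.21},
    {"claw": 0.085, "dx": -0.0478, "dy": -0.0115, "dz": 0.0023, "wx": -1.5, "wy": -1.2, "wz": 4.21},
    {"claw": 0.085, "dx": -0.0478, "dy": -0.0115, "dz": 0.0023, "wx": -1.5, "wy": -1.2, "wz": 4.21},
    {"claw": 0.085, "dx": -0.0478, "dy": -0.0115, "dz": 0.0023, "wx": -1.5, "wy": -1.2, "wz": 4.21},
    {"claw": 0.085, "dx": -0.0478, "dy": -0.0115, "dz": 0.0023, "wx": -1.5, "wy": -1.2, "wz": 4.21},
    {"claw": 0.085, "dx": -0.0478, "dy": -0.0115, "dz": 0.0023, "wx": -1.5, "wy": -1.2, "wz": 4.21},
    {"claw": 0.085, "dx": -0.0478, "dy": -0.0115, "dz": 0.0023, "wx": -1.5, "wy": -1.2, "wz": 4.21},
    {"claw": 0.085, "dx": -0.0478, "dy": -0.0115, "dz": 0.0023, "wx": -1.5, "wy": -1.2, "wz": 4.21},
    {"claw": 0.085, "dx": -0.0478, "dy": -0.0115, "dz": 0.0023, "wx": -1.5, "wy": -1.2, "wz": 4.21},
    {"claw": 0.085, "dx": 0, "dy": 0, "dz": 0, "wx": 0, "wy": 0, "wz": 0},
    {"claw": 0.085, "dx": 0, "dy": 0, "dz": 0, "wx": 0, "wy": 0, "wz": 0},
  ],
  newtons=60,
)

```text
t: 2.65
eef_pos: [0.5112, -0.1856, 0.1886]
tool_rot: [0.214, 0.757, 0.594, 0.169]
contact_force: [0.6, 0.3, 0.6]
gripper_width: 0.994
grasp_force: 0.0
```

```bash
python3 - <<'E'
from p import *
p,R,o=cur();C=coverR(-14.6,32);n=C.apply([0,0,1]);h=np.array([.556,-.208,.106])
print(o["t"],p,o["q"].round(3),o["contact_force"].round(2))
plan(p,R,h+n*.004,C*FLIP,8)
E
```

```text
2.65 [ 0.5111532 -0.1856446  0.1886174] [-0.336  0.086  0.609  2.351 -0.346  0.178  0.341] [0.59 0.27 0.64]
8 rows d [-0.0013, -0.0002, 0.0115] w [-0.05, -0.07, 0.08] |d| 0.0116 |w| 0.12 end [ 0.5543 -0.2072  0.1095] zmin 0.11 err deg 0.04
```

>>> drive_tool(
  increments=[
    {"claw": 0.085, "dx": -0.0013, "dy": 0, "dz": 0.0115, "wx": 0, "wy": 0, "wz": 0},
    {"claw": 0.085, "dx": -0.0013, "dy": 0, "dz": 0.0115, "wx": 0, "wy": 0, "wz": 0},
    {"claw": 0.085, "dx": -0.0013, "dy": 0, "dz": 0.0115, "wx": 0, "wy": 0, "wz": 0},
    {"claw": 0.085, "dx": -0.0013, "dy": 0, "dz": 0.0115, "wx": 0, "wy": 0, "wz": 0},
    {"claw": 0.085, "dx": -0.0013, "dy": 0, "dz": 0.0115, "wx": 0, "wy": 0, "wz": 0},
    {"claw": 0.085, "dx": -0.0013, "dy": 0, "dz": 0.0115, "wx": 0, "wy": 0, "wz": 0},
    {"claw": 0.085, "dx": -0.0013, "dy": 0, "dz": 0.0115, "wx": 0, "wy": 0, "wz": 0},
    {"claw": 0.085, "dx": -0.0013, "dy": 0, "dz": 0.0115, "wx": 0, "wy": 0, "wz": 0},
    {"claw": 0.085, "dx": 0, "dy": 0, "dz": 0, "wx": 0, "wy": 0, "wz": 0},
  ],
)

```text
t: 3.78
eef_pos: [0.5576, -0.2072, 0.1226]
tool_rot: [0.204, 0.758, 0.597, 0.164]
contact_force: [0.0, -0.2, -0.4]
gripper_width: 0.996
grasp_force: 0.0
```

```bash
python3 - <<'E'
from p import *
p,R,o=cur();C=coverR(-14.6,32);n=C.apply([0,0,1]);h=np.array([.556,-.208,.106])
print(o["t"],p,o["q"].round(3),o["contact_force"].round(2))
print("handle in tool (m)",R.inv().apply(h-p).round(4))
for n in("top","side"):
    im,d,c=grab(n);u=proj(c,p)[0].astype(int);cv2.imwrite(f"pics/{n}2.png",cv2.resize(im[u[1]-45:u[1]+45,u[0]-50:u[0]+50],(400,360),interpolation=cv2.INTER_CUBIC)[:,:,::-1])
cv2.imwrite("pics/g2.png",np.hstack([cv2.imread("pics/top2.png"),cv2.imread("pics/side2.png")]))
E
```

```text
3.775 [ 0.55755012 -0.20723417  0.12263469] [-0.133  0.327  0.464  2.275 -1.364  0.17   1.349] [ 0.   -0.19 -0.44]
handle in tool (m) [-0.0012 -0.0096  0.0137]
```

View pics/g2.png

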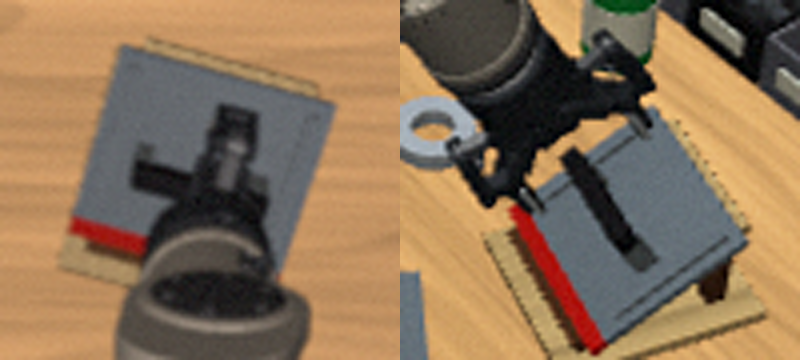

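The open fingers straddle the black handle (bar at 150,180 in the left half and 605,205 in the right half), but the pose stopped about 1 cm short. Joints 5 and 6 are at their limits. I'll fit a quick kinematic model to choose a lean of the tool about the closing axis that keeps the joints clear.

```bash
cat > fk.py <<'E'
import numpy as np
from scipy.optimize import least_squares
from scipy.spatial.transform import Rotation as Rn
import itertools
D=[([-1.21210153,0.47775116,0.02233979,1.55636994,-0.01150989,1.10933059,-0.08313167],[0.30351981,0.60227254,0.22299297],[-1.42534205e-04,2.31290710e-01,9.72884299e-01,-8.53684117e-04]),
([-0.336,0.086,0.609,2.351,-0.346,0.178,0.341],[0.5111532,-0.1856446,0.1886174],[0.214,0.757,0.594,0.169]),
([-0.133,0.327,0.464,2.275,-1.364,0.17,1.349],[0.55755012,-0.20723417,0.12263469],[0.204,0.758,0.597,0.164])]
def fk(q,x,s):
    d1,d3,d5,d7,a1,a3,a5,a7,o1,o7=x
    R=Rn.identity();p=np.zeros(3)
    for ax,an,t in(("z",s[0]*q[0]+o1,[a1,0,d1]),("y",q[1],[0,0,0]),("z",s[1]*q[2],[a3,0,d3]),("y",q[3],[-a3+a5,0,d5]),("z",s[2]*q[4],[0,0,0]),("y",q[5],[a7,0,d7]),("z",s[3]*q[6]+o7,[0,0,0])):
        R=R*Rn.from_euler(ax,an);p=p+R.apply(t)
    return p,R
def res(x,s):
    r=[]
    for q,p,w in D:
        P,R=fk(q,x,s);r+=list((P-p)*5)+list((Rn.from_quat([w[1],w[2],w[3],w[0]]).inv()*R).as_rotvec())
    return np.r_[r,(np.array(x[4:8]))*.002]
if __name__=="__main__":
    best=[]
    for s in itertools.product([1,-1],repeat=4):
        for o1,o7 in itertools.product([0,1.5,3,-1.5],repeat=2):
            f=least_squares(res,[.34,.4,.4,.2,0,0,0,0,o1+(1.1 if s[0]<0 else 2.3),o7],args=(s,),max_nfev=80);best.append((f.cost,s,f.x))
    best.sort(key=lambda b:b[0])
    for b in best[:3]: print(b[0],b[1],b[2].round(4).tolist())
    np.savez("fk.npz",x=best[0][2],s=best[0][1])
E
python3 fk.py
```

```text
0.0021483006488325304 (-1, -1, -1, -1) [0.4064, 0.5512, 0.522, 0.4085, -0.0184, -0.0052, 0.0324, 0.0054, 6.1961, 1.4919]
0.0021483006488325373 (-1, -1, -1, -1) [0.4064, 0.5512, 0.522, 0.4085, -0.0184, -0.0052, 0.0324, 0.0054, 6.1961, 1.4919]
0.002148300648832543 (-1, -1, -1, -1) [0.4064, 0.5512, 0.522, 0.4085, -0.0184, -0.0052, 0.0324, 0.0054, -0.0871, 1.4919]
```

```bash
sed -i 's/d1,d3,d5,d7,a1,a3,a5,a7,o1,o7=x/d1,d3,d5,d7,a1,a3,a5,a7,b1,b3,b5,b7=x;o1=0;o7=np.pi\/2/; s/\[a1,0,d1\]/[a1,b1,d1]/; s/\[a3,0,d3\]/[a3,b3,d3]/; s/\[-a3+a5,0,d5\]/[-a3+a5,b5,d5]/; s/\[a7,0,d7\]/[a7,b7,d7]/; s/x\[4:8\]/x[4:12]/' fk.py
python3 - <<'E'
from fk import *
s=(-1,-1,-1,-1)
f=least_squares(res,[.34,.4,.4,.2]+[0]*8,args=(s,));print(f.cost,f.x.round(4).tolist());r=res(f.x,s)
print(r[:18].reshape(3,6).round(4))
np.savez("fk.npz",x=f.x,s=s)
E
```

```text
7.075672854185374e-07 [0.2859, 0.5327, 0.4682, 0.3316, 0.0026, 0.0024, -0.0038, -0.0007, -0.0222, -0.0196, -0.0196, -0.001]
[[-0.      0.     -0.      0.     -0.     -0.    ]
 [ 0.     -0.     -0.      0.0007  0.0003  0.0002]
 [-0.      0.      0.     -0.0009  0.0001  0.0001]]
```

```bash
cat > ik.py <<'E'
from p import *; import fk
f=np.load("fk.npz");X,SS=f["x"],f["s"]
lo=np.array([-2.96,-.34,-1.41,.24,-1.37,.17,-2.96]);hi=np.array([2.96,2.1,1.46,2.44,4.51,1.92,2.96])
from scipy.optimize import least_squares
def tool(C,lean): return C*FLIP*Rn.from_euler("y",lean,degrees=True)
def ik(p,R,q0,q3=None):
    def r(q):
        P,RR=fk.fk(q,X,SS);e=[(P-p)*5,(R.inv()*RR).as_rotvec()]
        if q3 is not None:e.append([(q[2]-q3)*.5])
        return np.concatenate(e)
    s=least_squares(r,np.clip(q0,lo+.001,hi-.001),bounds=(lo,hi),max_nfev=60);return s.x,np.linalg.norm(s.fun)
SEAT=np.array([.523,.2045,.040])
def place(tilt,heelx,yaw=13.8,up=0):
    C=coverR(yaw,tilt);H=Rn.from_euler("z",yaw,degrees=True)
    heel=SEAT+H.apply([heelx,0,up]);org=heel+C.apply([.07,0,0]);return C,org+C.apply([0,0,.05])
E
cat > s.py <<'E'
from ik import *
Cg=coverR(-14.6,32);hg=np.array([.556,-.208,.106])
seeds=[[-.2,.3,q3,2.2,q5,.4,q7] for q3 in(-.8,0,.8) for q5,q7 in((-1,1),(0,0),(1.5,-1.5),(3.1,-2.8))]
for lean in(-25,-15,0,15,25):
    for nm,(C,h) in(("grasp",(Cg,hg)),("pl22",place(22,-.0685)),("pl0",place(0,-.07))):
        R=tool(C,lean);p=h-R.apply([0,0,.006]);sol=[]
        for q3 in(-.9,-.4,0,.4,.9):
            for sd in seeds[::1]:
                sd=list(sd)
                if abs(sd[2]-q3)>.5: continue
                if nm!="grasp": sd[0]-=.7
                q,e=ik(p,R,sd,q3)
                if e<abs(q[2]-q3)*.5+.003:
                    m=np.minimum(q-lo,hi-q).min();sol.append((m,q))
        sol.sort(key=lambda t:-t[0]);out=[]
        for m,q in sol:
            if all(abs(q-o).max()>.4 for _,o in out): out.append((m,q))
            if len(out)==3:break
        print(lean,nm,[(round(m,2),q.round(2).tolist()) for m,q in out])
E
time python3 s.py
```

```text
-25 grasp [(np.float64(0.21), [0.67, 0.54, -0.9, 2.23, 1.55, 0.99, -1.71]), (np.float64(0.19), [0.27, 0.41, -0.4, 2.25, 1.48, 0.75, -1.74]), (np.float64(0.17), [-0.07, 0.39, 0.0, 2.27, 1.44, 0.59, -1.75])]
-25 pl22 [(np.float64(0.3), [-0.11, 0.52, -0.9, 2.14, 1.16, 1.12, -1.59]), (np.float64(0.28), [-0.51, 0.4, -0.4, 2.16, 1.01, 0.9, -1.5]), (np.float64(0.27), [-0.85, 0.38, 0.0, 2.17, 0.89, 0.77, -1.4])]
-25 pl0 [(np.float64(0.58), [-0.41, 0.57, -0.4, 1.86, 0.66, 1.1, -0.95]), (np.float64(0.56), [-0.72, 0.54, 0.0, 1.88, 0.47, 0.99, -0.79]), (np.float64(0.55), [-1.01, 0.58, 0.4, 1.89, 0.23, 0.9, -0.58])]
-15 grasp [(np.float64(0.18), [0.81, 0.47, -0.9, 2.26, 1.58, 0.72, -1.64]), (np.float64(0.16), [0.39, 0.35, -0.4, 2.28, 1.55, 0.5, -1.7]), (np.float64(0.06), [-0.29, 0.36, 0.4, 2.31, 1.58, 0.23, -1.8])]
-15 pl22 [(np.float64(0.25), [0.01, 0.43, -0.9, 2.19, 1.13, 0.86, -1.49]), (np.float64(0.23), [-0.41, 0.32, -0.4, 2.21, 0.97, 0.68, -1.38]), (np.float64(0.21), [-0.75, 0.3, 0.0, 2.23, 0.84, 0.57, -1.27])]
-15 pl0 [(np.float64(0.55), [-0.32, 0.51, -0.4, 1.89, 0.53, 0.96, -0.79]), (np.fl
[... 968 characters left out ...]
), [-0.01, 0.48, -0.4, 1.95, -0.12, 0.72, -0.04]), (np.float64(0.48), [-0.33, 0.45, 0.0, 1.96, -0.39, 0.74, 0.21])]
25 grasp [(np.float64(0.17), [0.9, 0.46, -0.4, 2.16, -1.2, 0.44, 1.53]), (np.float64(0.08), [1.29, 0.59, -0.9, 2.14, -0.56, 0.25, 0.96])]
25 pl22 [(np.float64(0.18), [0.12, 0.33, -0.4, 2.26, -1.01, 0.37, 1.01]), (np.float64(0.16), [-0.22, 0.31, 0.0, 2.27, -1.21, 0.47, 1.19]), (np.float64(0.08), [0.54, 0.44, -0.9, 2.24, -0.38, 0.25, 0.43])]
25 pl0 [(np.float64(0.51), [0.45, 0.65, -0.9, 1.93, 0.09, 0.73, -0.16]), (np.float64(0.49), [0.08, 0.52, -0.4, 1.95, -0.37, 0.73, 0.25]), (np.float64(0.48), [-0.23, 0.49, 0.0, 1.96, -0.63, 0.8, 0.48])]
real	0m4.594s
user	0m4.995s
sys	0m0.099s
```

```bash
cat > s2.py <<'E'
from ik import *
p,R,o=cur();L=-22
h=np.array([.556,-.208,.106]);Cg=coverR(-14.6,32);Rg=tool(Cg,L)
p1,R1=plan(p,R,p-R.apply([0,0,.06]),R,4)
p2,R2=plan(p1,R1,np.array([.56,-.15,.29]),tool(coverR(-14.6,0),L),8)
p3,R3=plan(p2,R2,h-Rg.apply([0,0,.086]),Rg,8)
q=[-.3,.4,.3,2,.5,.6,-.6]
for pp,RR in((p2,R2),(p3,R3)): q,e=ik(pp,RR,q);print(q.round(2),round(e,4))
E
python3 s2.py
```

```text
4 rows d [0.0, 0.0, -0.015] w [0.0, 0.0, 0.0] |d| 0.015 |w| 0.0 end [ 0.5272 -0.2008  0.1746] zmin 0.136 err deg 0.0
8 rows d [0.0048, 0.0069, -0.0143] w [3.77, -2.76, -0.62] |d| 0.0166 |w| 4.71 end [ 0.5601 -0.1502  0.2902] zmin 0.19 err deg 0.04
8 rows d [0.0021, -0.0075, 0.0135] w [-3.71, 0.0, 1.5] |d| 0.0156 |w| 4.0 end [ 0.5229 -0.1663  0.1739] zmin 0.174 err deg 0.05
[-0.38  0.32  0.42  1.73  0.26  1.22 -0.33] 0.0
[-0.38  0.2   0.28  2.29  1.04  0.57 -1.35] 0.0441
```

>>> drive_tool(
  increments=[
    {"claw": 0.085, "dx": 0, "dy": 0, "dz": -0.015, "wx": 0, "wy": 0, "wz": 0},
    {"claw": 0.085, "dx": 0, "dy": 0, "dz": -0.015, "wx": 0, "wy": 0, "wz": 0},
    {"claw": 0.085, "dx": 0, "dy": 0, "dz": -0.015, "wx": 0, "wy": 0, "wz": 0},
    {"claw": 0.085, "dx": 0, "dy": 0, "dz": -0.015, "wx": 0, "wy": 0, "wz": 0},
    {"claw": 0.085, "dx": 0.0048, "dy": 0.0069, "dz": -0.0143, "wx": 3.77, "wy": -2.76, "wz": -0.62},
    {"claw": 0.085, "dx": 0.0048, "dy": 0.0069, "dz": -0.0143, "wx": 3.77, "wy": -2.76, "wz": -0.62},
    {"claw": 0.085, "dx": 0.0048, "dy": 0.0069, "dz": -0.0143, "wx": 3.77, "wy": -2.76, "wz": -0.62},
    {"claw": 0.085, "dx": 0.0048, "dy": 0.0069, "dz": -0.0143, "wx": 3.77, "wy": -2.76, "wz": -0.62},
    {"claw": 0.085, "dx": 0.0048, "dy": 0.0069, "dz": -0.0143, "wx": 3.77, "wy": -2.76, "wz": -0.62},
    {"claw": 0.085, "dx": 0.0048, "dy": 0.0069, "dz": -0.0143, "wx": 3.77, "wy": -2.76, "wz": -0.62},
    {"claw": 0.085, "dx": 0.0048, "dy": 0.0069, "dz": -0.0143, "wx": 3.77, "wy": -2.76, "wz": -0.62},
    {"claw": 0.085, "dx": 0.0048, "dy": 0.0069, "dz": -0.0143, "wx": 3.77, "wy": -2.76, "wz": -0.62},
    {"claw": 0.085, "dx": 0, "dy": 0, "dz": 0, "wx": 0, "wy": 0, "wz": 0},
  ],
)

```text
t: 5.5
eef_pos: [0.5611, -0.1498, 0.2873]
tool_rot: [0.119, 0.776, 0.603, -0.142]
contact_force: [0.5, -0.3, 0.3]
gripper_width: 0.998
grasp_force: 0.0
```

```bash
cat > s3.py <<'E'
from ik import *
p,R,o=cur();L=-22
print(o["t"],o["q"].round(3))
h=np.array([.556,-.208,.106]);Cg=coverR(-14.6,32);Rg=tool(Cg,L)
p2,R2=plan(p,R,np.array([.56,-.15,.29]),tool(coverR(-14.6,0),L),5)
p3,R3=plan(p,R,h-Rg.apply([0,0,.086]),Rg,8)
p4,R4=plan(p3,R3,h-Rg.apply([0,0,.003]),Rg,8)
q=o["q"]
for pp,RR in((p,R),(p3,R3),(p4,R4)): q,e=ik(pp,RR,q);print(q.round(2),round(e,4))
E
python3 s3.py
```

```text
5.5 [-0.931  0.656  1.355  1.776 -0.293  1.16   0.215]
5 rows d [-0.0003, -0.0002, -0.0005] w [0.18, -0.12, 0.04] |d| 0.0006 |w| 0.22 end [ 0.56   -0.15    0.2902] zmin 0.288 err deg 0.03
8 rows d [0.0018, -0.0076, 0.0132] w [-3.61, -0.09, 1.5] |d| 0.0153 |w| 3.91 end [ 0.5231 -0.1666  0.1734] zmin 0.173 err deg 0.02
8 rows d [0.0, 0.0, 0.0103] w [0.0, -0.0, 0.0] |d| 0.0103 |w| 0.0 end [ 0.5545 -0.2067  0.1086] zmin 0.109 err deg 0.02
[-0.91  0.66  1.33  1.76 -0.3   1.15  0.21] 0.0022
[-1.16  0.7   1.4   2.34 -0.86  0.25  0.44] 0.0
[-0.67  0.52  0.79  2.29  1.22  0.17 -1.57] 0.0171
```

```bash
cat > sim.py <<'E'
from ik import *
def jac(q):
    P,R=fk.fk(q,X,SS);J=np.zeros((6,7))
    for i in range(7):
        d=np.array(q,float);d[i]+=1e-5;P2,R2=fk.fk(d,X,SS);J[:3,i]=(P2-P)/1e-5;J[3:,i]=(R2*R.inv()).as_rotvec()/1e-5
    return P,R,J
def follow(q,p1,R1,lam=.03,it=8,wr=1.0):
    for _ in range(it):
        P,R,J=jac(q);e=np.r_[p1-P,(R1*R.inv()).as_rotvec()*wr];J[3:]*=wr
        q=np.clip(q+J.T@np.linalg.solve(J@J.T+lam**2*np.eye(6),e),lo,hi)
    return q
def rows(q,rw,**k):
    p,R=fk.fk(q,X,SS)
    for d,w in rw:
        p=p+R.apply(d);R=R*Rn.from_rotvec(np.radians(w));q=follow(q,p,R,**k)
    return q
E
python3 - <<'E'
from sim import *
q=np.array(fk.D[0][0])
A=[([-0.0478,-0.0115,0.0023],[-1.5,-1.2,4.21])]*18
B=[([-.0013,0,.0115],[0,0,0])]*8
C=[([0,0,-.015],[0,0,0])]*4+[([.0048,.0069,-.0143],[3.77,-2.76,-.62])]*8
for lam in(.01,.05,.1):
  for wr in(1,.3):
    a=rows(q,A,lam=lam,wr=wr);print(lam,wr,a.round(2),rows(a,B,lam=lam,wr=wr).round(2),rows(np.array(fk.D[2][0]),C,lam=lam,wr=wr).round(2))
print("obs",fk.D[1][0],fk.D[2][0],get_obs()["q"].round(2))
E
```

```text
0.01 1 [-0.21  0.08  0.49  2.36 -0.31  0.17  0.31] [ 0.33  0.31 -0.06  2.29 -1.37  0.17  1.41] [-0.91  0.7   1.36  1.75 -0.33  1.18  0.24]
0.01 0.3 [-0.21  0.08  0.49  2.36 -0.31  0.17  0.31] [ 0.33  0.31 -0.06  2.29 -1.35  0.17  1.37] [-0.91  0.71  1.37  1.75 -0.33  1.19  0.25]
0.05 1 [-0.21  0.08  0.49  2.36 -0.31  0.17  0.3 ] [ 0.3   0.31 -0.03  2.29 -1.22  0.17  1.25] [-0.92  0.74  1.41  1.75 -0.38  1.2   0.29]
0.05 0.3 [-0.23  0.08  0.51  2.36 -0.25  0.17  0.24] [ 0.25  0.31  0.02  2.29 -0.93  0.17  0.95] [-0.92  0.75  1.41  1.75 -0.38  1.2   0.29]
0.1 1 [-0.27  0.07  0.54  2.36 -0.24  0.17  0.23] [ 0.24  0.29  0.04  2.29 -0.99  0.17  1.  ] [-0.92  0.76  1.43  1.75 -0.4   1.2   0.31]
0.1 0.3 [-0.33  0.07  0.59  2.36 -0.09  0.17  0.07] [ 0.14  0.3   0.14  2.28 -0.52  0.17  0.51] [-0.92  0.74  1.41  1.75 -0.38  1.2   0.29]
obs [-0.336, 0.086, 0.609, 2.351, -0.346, 0.178, 0.341] [-0.133, 0.327, 0.464, 2.275, -1.364, 0.17, 1.349] [-0.93  0.66  1.35  1.78 -0.29  1.16  0.21]
```

```bash
cat > rs.py <<'E'
from sim import *; import io,contextlib
from concurrent.futures import ProcessPoolExecutor
h=np.array([.556,-.208,.106]);Cg=coverR(-14.6,32)
q0=get_obs()["q"]
def step(p,R,p1,R1,N):
    w=(R.inv()*R1).as_rotvec()/N;Rs=Rn.from_rotvec(w).as_matrix()
    S=sum(np.linalg.matrix_power(Rs,k) for k in range(N));return [(np.linalg.solve(S,R.inv().apply(p1-p)),np.degrees(w))]*N
def marg(q):return np.minimum(q-lo,hi-q)[[1,2,3,4,5,6]].min()
def ev(a):
    lean,wps=a;q=q0.copy();mm=9
    Rg=tool(Cg,lean)
    seq=[(np.array([r*np.cos(az),r*np.sin(az),z]),tool(coverR(y,t),l)) for r,az,z,y,t,l in wps]+[(h-Rg.apply([0,0,.086]),Rg),(h-Rg.apply([0,0,.003]),Rg)]
    for p1,R1 in seq:
        p,R=fk.fk(q,X,SS);N=10
        for d,w in step(p,R,p1,R1,N):
            p=p+R.apply(d);R=R*Rn.from_rotvec(np.radians(w));q=follow(q,p,R,lam=.02,it=2);
        mm=min(mm,marg(q))
    P,R=fk.fk(q,X,SS);return mm,np.linalg.norm(P-seq[-1][0]),a,q
if __name__=="__main__":
    g=np.random.default_rng(1);C=[]
    for i in range(400):
        C.append((g.choice([-15,-22,-25]),[(g.uniform(.5,.75),g.uniform(-.8,.6),g.uniform(.28,.45),g.uniform(-60,60),g.uniform(-15,25),g.uniform(-45,30)) for _ in range(g.integers(1,3))]))
    with ProcessPoolExecutor() as ex: r=list(ex.map(ev,C,chunksize=4))
    r.sort(key=lambda t:-t[0] if t[1]<.003 else 1)
    for t in r[:5]: print(round(t[0],3),round(t[1],4),t[2][0],np.round(t[2][1],2).tolist(),t[3].round(2))
E
time OMP_NUM_THREADS=1 python3 rs.py
```

```text
0.175 0.0 -25 [[0.57, -0.79, 0.33, -30.16, 12.03, 2.8]] [ 0.65  0.53 -0.87  2.23  1.56  0.98 -1.72]
0.171 0.0 -25 [[0.5, -0.76, 0.29, 43.09, -0.43, -24.29], [0.69, -0.33, 0.35, 23.72, 20.71, -31.68]] [ 0.45  0.46 -0.61  2.24  1.52  0.84 -1.73]
0.155 0.0 -25 [[0.57, -0.73, 0.39, 15.42, 24.98, 0.08]] [ 0.12  0.4  -0.22  2.26  1.47  0.68 -1.75]
0.153 0.0 -25 [[0.52, -0.77, 0.41, 46.0, -9.54, -19.28]] [ 0.08  0.4  -0.18  2.26  1.47  0.66 -1.75]
0.148 0.0 -15 [[0.58, -0.65, 0.4, 35.28, 12.79, -31.72], [0.51, -0.02, 0.31, -24.64, 4.06, -26.18]] [ 0.92  0.54 -1.05  2.26  1.61  0.82 -1.62]
real	0m5.489s
user	0m19.926s
sys	0m0.111s
```

```bash
python3 - <<'E'
from ik import *
p,R,o=cur();plan(p,R,np.array([.40,-.405,.33]),tool(coverR(-30,12),3),10)
E
```

```text
10 rows d [-0.0303, -0.0057, 0.0007] w [-0.86, 2.24, 1.75] |d| 0.0308 |w| 2.97 end [ 0.3997 -0.4052  0.33  ] zmin 0.298 err deg 0.04
```

>>> drive_tool(
  increments=[
    {"claw": 0.085, "dx": -0.0303, "dy": -0.0057, "dz": 0.0007, "wx": -0.86, "wy": 2.24, "wz": 1.75},
    {"claw": 0.085, "dx": -0.0303, "dy": -0.0057, "dz": 0.0007, "wx": -0.86, "wy": 2.24, "wz": 1.75},
    {"claw": 0.085, "dx": -0.0303, "dy": -0.0057, "dz": 0.0007, "wx": -0.86, "wy": 2.24, "wz": 1.75},
    {"claw": 0.085, "dx": -0.0303, "dy": -0.0057, "dz": 0.0007, "wx": -0.86, "wy": 2.24, "wz": 1.75},
    {"claw": 0.085, "dx": -0.0303, "dy": -0.0057, "dz": 0.0007, "wx": -0.86, "wy": 2.24, "wz": 1.75},
    {"claw": 0.085, "dx": -0.0303, "dy": -0.0057, "dz": 0.0007, "wx": -0.86, "wy": 2.24, "wz": 1.75},
    {"claw": 0.085, "dx": -0.0303, "dy": -0.0057, "dz": 0.0007, "wx": -0.86, "wy": 2.24, "wz": 1.75},
    {"claw": 0.085, "dx": -0.0303, "dy": -0.0057, "dz": 0.0007, "wx": -0.86, "wy": 2.24, "wz": 1.75},
    {"claw": 0.085, "dx": -0.0303, "dy": -0.0057, "dz": 0.0007, "wx": -0.86, "wy": 2.24, "wz": 1.75},
    {"claw": 0.085, "dx": -0.0303, "dy": -0.0057, "dz": 0.0007, "wx": -0.86, "wy": 2.24, "wz": 1.75},
  ],
)

```text
t: 6.75
eef_pos: [0.3945, -0.4065, 0.3288]
tool_rot: [0.077, 0.861, 0.497, 0.077]
contact_force: [0.2, 0.0, 0.3]
gripper_width: 0.997
grasp_force: 0.0
```

```bash
cat > s4.py <<'E'
from rs import *
p,R,o=cur();print(o["t"],p,o["q"].round(2))
for L in(-18,-22,-25):
    Rg=tool(Cg,L);m=ev((L,[]));print(L,m[0],m[1],m[3].round(2))
    p3,R3=plan(p,R,h-Rg.apply([0,0,.086]),Rg,12)
E
python3 s4.py
```

```text
6.75 [ 0.39453803 -0.40654502  0.32880817] [-0.32  0.22  1.28  1.88 -0.4   1.06  0.58]
-18 0.0 0.056024404542124234 [-0.73  0.55  0.93  2.32  1.07  0.17 -1.4 ]
12 rows d [0.0233, -0.0035, 0.0103] w [-1.8, -1.25, -1.01] |d| 0.0257 |w| 2.41 end [ 0.5208 -0.1719  0.1758] zmin 0.176 err deg 0.04
-22 0.13056497932429734 3.4180941042747806e-06 [-0.03  0.38 -0.01  2.28  1.48  0.53 -1.75]
12 rows d [0.0242, -0.0037, 0.0097] w [-1.84, -1.58, -0.95] |d| 0.0263 |w| 2.6 end [ 0.5236 -0.1663  0.1732] zmin 0.173 err deg 0.06
-25 0.14047829808888457 3.1871832586718142e-06 [-0.17  0.4   0.12  2.27  1.44  0.55 -1.75]
12 rows d [0.0248, -0.0039, 0.0092] w [-1.86, -1.83, -0.9] |d| 0.0267 |w| 2.76 end [ 0.5247 -0.1625  0.1713] zmin 0.171 err deg 0.07
```

```bash
cat > rs2.py <<'E'
from rs import *
def ev2(a,lam=.02,N=10,seqx=None,qs=None,trace=False):
    lean,wps=a;q=(q0 if qs is None else qs).copy();mm=9;mj=0;tr=[]
    Rg=tool(Cg,lean)
    seq=seqx or [(np.array([r*np.cos(az),r*np.sin(az),z]),tool(coverR(y,t),l)) for r,az,z,y,t,l in wps]+[(h-Rg.apply([0,0,.086]),Rg),(h-Rg.apply([0,0,.003]),Rg)]
    for p1,R1 in seq:
        p,R=fk.fk(q,X,SS)
        for d,w in step(p,R,p1,R1,N):
            p=p+R.apply(d);R=R*Rn.from_rotvec(np.radians(w));qn=follow(q,p,R,lam=lam,it=2);mj=max(mj,abs(qn-q).max());q=qn;mm=min(mm,marg(q))
        tr.append(q.round(2).tolist())
    P,R=fk.fk(q,X,SS);return mm-.5*max(0,mj-.12),np.linalg.norm(P-seq[-1][0]),a,tr,mj
if __name__=="__main__":
    g=np.random.default_rng(2);C=[]
    for i in range(1500):
        C.append((g.choice([-18,-22,-25]),[(g.uniform(.5,.8),g.uniform(-.8,.5),g.uniform(.28,.5),g.uniform(-80,60),g.uniform(-20,25),g.uniform(-45,45)) for _ in range(g.integers(1,4))]))
    with ProcessPoolExecutor() as ex:
        r=list(ex.map(ev2,C,chunksize=8))
        r.sort(key=lambda t:-t[0] if t[1]<.003 else 1)
    for t in r[:5]: print(round(t[0],3),"mj",round(t[4],3),t[2][0],np.round(t[2][1],2).tolist(),t[3],"rob",[ev2(t[2],l,n)[0].round(3) for l,n in((.05,10),(.01,14))])
E
time OMP_NUM_THREADS=1 python3 rs2.py
```

```text
0.074 mj 0.226 -25 [[0.56, -0.38, 0.37, -35.03, 22.24, 29.42]] [[-0.65, -0.14, 1.13, 2.02, -0.49, 0.81, 0.27], [-0.56, 0.24, 0.43, 2.31, 1.12, 0.58, -1.5], [-0.47, 0.45, 0.49, 2.28, 1.39, 0.39, -1.75]] rob [np.float64(0.073), np.float64(0.106)]
0.068 mj 0.23 -25 [[0.63, -0.16, 0.39, 27.72, 22.25, 35.53], [0.57, -0.05, 0.48, -25.16, 16.17, 11.86]] [[0.0, 0.51, 0.59, 1.41, -0.87, 1.74, 1.25], [-0.64, -0.07, 0.58, 1.7, -0.01, 1.15, -0.46], [-0.66, 0.26, 0.55, 2.32, 1.1, 0.55, -1.48], [-0.57, 0.48, 0.61, 2.29, 1.36, 0.32, -1.74]] rob [np.float64(0.068), np.float64(0.101)]
0.054 mj 0.208 -22 [[0.77, 0.49, 0.32, 50.31, 13.05, 1.01], [0.67, -0.07, 0.39, 7.41, 4.39, 36.41], [0.52, 0.04, 0.43, -24.43, 9.85, 34.36]] [[-0.94, 0.55, 0.67, 1.38, -0.51, 1.15, 0.67], [-0.16, 0.57, 0.72, 1.33, -0.9, 1.73, 0.71], [-0.65, -0.16, 0.74, 1.93, -0.48, 1.02, -0.08], [-0.62, 0.22, 0.54, 2.33, 1.11, 0.5, -1.44], [-0.54, 0.46, 0.61, 2.3, 1.43, 0.27, -1.76]] rob [np.float64(0.053), np.float64(0.084)]
0.052 mj 0.281 -25 [[0.54, -0.73, 0.33, -34.01, 17.1, 41.53], [0.59, -0.11, 0.45, 3.77, 17.78, -33.14]] [[0.31, 0.36, 0.95, 1.89, -1.01, 1.5, 1.12], [-0.49, 0.05, 0.15, 1.75, 0.66, 1.29, -0.55], [-0.41, 0.23, 0.26, 2.31, 1.15, 0.63, -1.52], [-0.34, 0.42, 0.32, 2.28, 1.41, 0.46, -1.75]] rob [np.float64(0.056), np.float64(0.093)]
0.041 mj 0.288 -25 [[0.61, -0.32, 0.42, 36.44, 22.53, -14.1]] [[-0.67, -0.04, 0.98, 1.81, -0.16, 0.93, 0.96], [-0.61, 0.25, 0.48, 2.32, 1.11, 0.57, -1.49], [-0.52, 0.46, 0.55, 2.29, 1.38, 0.36, -1.74]] rob [np.float64(0.04), np.float64(0.081)]
real	0m21.832s
user	1m23.244s
sys	0m0.111s
```

```bash
python3 - <<'E'
from ik import *
p,R,o=cur();a,b=plan(p,R,np.array([.40,-.36,.33]),tool(coverR(-34,17),41.5),6)
plan(a,b,np.array([.586,-.065,.45]),tool(coverR(3.8,17.8),-33),14)
E
```

```text
6 rows d [0.0071, -0.0031, 0.0014] w [-1.0, 6.21, 0.23] |d| 0.0079 |w| 6.29 end [ 0.3999 -0.3602  0.3299] zmin 0.326 err deg 0.03
14 rows d [0.0262, 0.0098, -0.0026] w [0.14, -4.33, -2.7] |d| 0.0281 |w| 5.1 end [ 0.5861 -0.0645  0.4504] zmin 0.351 err deg 0.04
```

>>> drive_tool(
  increments=[
    {"claw": 0.085, "dx": 0.0071, "dy": -0.0031, "dz": 0.0014, "wx": -1.0, "wy": 6.21, "wz": 0.23},
    {"claw": 0.085, "dx": 0.0071, "dy": -0.0031, "dz": 0.0014, "wx": -1.0, "wy": 6.21, "wz": 0.23},
    {"claw": 0.085, "dx": 0.0071, "dy": -0.0031, "dz": 0.0014, "wx": -1.0, "wy": 6.21, "wz": 0.23},
    {"claw": 0.085, "dx": 0.0071, "dy": -0.0031, "dz": 0.0014, "wx": -1.0, "wy": 6.21, "wz": 0.23},
    {"claw": 0.085, "dx": 0.0071, "dy": -0.0031, "dz": 0.0014, "wx": -1.0, "wy": 6.21, "wz": 0.23},
    {"claw": 0.085, "dx": 0.0071, "dy": -0.0031, "dz": 0.0014, "wx": -1.0, "wy": 6.21, "wz": 0.23},
    {"claw": 0.085, "dx": 0.0262, "dy": 0.0098, "dz": -0.0026, "wx": 0.14, "wy": -4.33, "wz": -2.7},
    {"claw": 0.085, "dx": 0.0262, "dy": 0.0098, "dz": -0.0026, "wx": 0.14, "wy": -4.33, "wz": -2.7},
    {"claw": 0.085, "dx": 0.0262, "dy": 0.0098, "dz": -0.0026, "wx": 0.14, "wy": -4.33, "wz": -2.7},
    {"claw": 0.085, "dx": 0.0262, "dy": 0.0098, "dz": -0.0026, "wx": 0.14, "wy": -4.33, "wz": -2.7},
    {"claw": 0.085, "dx": 0.0262, "dy": 0.0098, "dz": -0.0026, "wx": 0.14, "wy": -4.33, "wz": -2.7},
    {"claw": 0.085, "dx": 0.0262, "dy": 0.0098, "dz": -0.0026, "wx": 0.14, "wy": -4.33, "wz": -2.7},
    {"claw": 0.085, "dx": 0.0262, "dy": 0.0098, "dz": -0.0026, "wx": 0.14, "wy": -4.33, "wz": -2.7},
    {"claw": 0.085, "dx": 0.0262, "dy": 0.0098, "dz": -0.0026, "wx": 0.14, "wy": -4.33, "wz": -2.7},
    {"claw": 0.085, "dx": 0.0262, "dy": 0.0098, "dz": -0.0026, "wx": 0.14, "wy": -4.33, "wz": -2.7},
    {"claw": 0.085, "dx": 0.0262, "dy": 0.0098, "dz": -0.0026, "wx": 0.14, "wy": -4.33, "wz": -2.7},
    {"claw": 0.085, "dx": 0.0262, "dy": 0.0098, "dz": -0.0026, "wx": 0.14, "wy": -4.33, "wz": -2.7},
    {"claw": 0.085, "dx": 0.0262, "dy": 0.0098, "dz": -0.0026, "wx": 0.14, "wy": -4.33, "wz": -2.7},
    {"claw": 0.085, "dx": 0.0262, "dy": 0.0098, "dz": -0.0026, "wx": 0.14, "wy": -4.33, "wz": -2.7},
    {"claw": 0.085, "dx": 0.0262, "dy": 0.0098, "dz": -0.0026, "wx": 0.14, "wy": -4.33, "wz": -2.7},
  ],
)

```text
t: 9.25
eef_pos: [0.5871, -0.0635, 0.4491]
tool_rot: [0.307, 0.678, 0.663, -0.085]
contact_force: [0.1, 0.3, 0.7]
gripper_width: 0.996
grasp_force: 0.0
```

```bash
cat > s5.py <<'E'
from rs2 import *
p,R,o=cur();print(o["t"],p,o["q"].round(2))
for L in(-18,-22,-25):
    Rg=tool(Cg,L);m=ev2((L,[]),N=14);print(L,m[0],m[1],m[3],m[4])
    p3,R3=plan(p,R,h-Rg.apply([0,0,.086]),Rg,16)
E
python3 s5.py
```

```text
9.25 [ 0.58714989 -0.0635437   0.44913622] [-0.49  0.07  0.15  1.75  0.66  1.28 -0.54]
-18 0.09473144536143113 2.3516268850489173e-05 [[-0.36, 0.17, 0.3, 2.34, 1.14, 0.47, -1.41], [-0.3, 0.38, 0.36, 2.3, 1.53, 0.3, -1.78]] 0.1314179273378846
16 rows d [0.0001, -0.0106, 0.0157] w [-0.34, 0.45, 1.34] |d| 0.0189 |w| 1.45 end [ 0.5215 -0.1718  0.1752] zmin 0.175 err deg 0.05
-22 0.11616019093728863 8.351602813262122e-06 [[-0.39, 0.2, 0.28, 2.32, 1.15, 0.56, -1.48], [-0.32, 0.4, 0.34, 2.29, 1.46, 0.4, -1.76]] 0.12180681660744908
16 rows d [0.001, -0.0105, 0.0156] w [-0.3, 0.2, 1.35] |d| 0.0188 |w| 1.4 end [ 0.5233 -0.1658  0.174 ] zmin 0.174 err deg 0.08
-25 0.13246726782201357 4.394764942229514e-06 [[-0.42, 0.23, 0.26, 2.31, 1.15, 0.62, -1.52], [-0.34, 0.42, 0.32, 2.28, 1.41, 0.46, -1.75]] 0.11467790077013973
16 rows d [0.0016, -0.0104, 0.0156] w [-0.26, 0.02, 1.36] |d| 0.0188 |w| 1.38 end [ 0.5249 -0.1627  0.1725] zmin 0.173 err deg 0.04
```

The model predicts the arm exactly. I'll use a lean of -25.

>>> drive_tool(
  increments=[
    {"claw": 0.085, "dx": 0.0016, "dy": -0.0104, "dz": 0.0156, "wx": -0.26, "wy": 0.02, "wz": 1.36},
    {"claw": 0.085, "dx": 0.0016, "dy": -0.0104, "dz": 0.0156, "wx": -0.26, "wy": 0.02, "wz": 1.36},
    {"claw": 0.085, "dx": 0.0016, "dy": -0.0104, "dz": 0.0156, "wx": -0.26, "wy": 0.02, "wz": 1.36},
    {"claw": 0.085, "dx": 0.0016, "dy": -0.0104, "dz": 0.0156, "wx": -0.26, "wy": 0.02, "wz": 1.36},
    {"claw": 0.085, "dx": 0.0016, "dy": -0.0104, "dz": 0.0156, "wx": -0.26, "wy": 0.02, "wz": 1.36},
    {"claw": 0.085, "dx": 0.0016, "dy": -0.0104, "dz": 0.0156, "wx": -0.26, "wy": 0.02, "wz": 1.36},
    {"claw": 0.085, "dx": 0.0016, "dy": -0.0104, "dz": 0.0156, "wx": -0.26, "wy": 0.02, "wz": 1.36},
    {"claw": 0.085, "dx": 0.0016, "dy": -0.0104, "dz": 0.0156, "wx": -0.26, "wy": 0.02, "wz": 1.36},
    {"claw": 0.085, "dx": 0.0016, "dy": -0.0104, "dz": 0.0156, "wx": -0.26, "wy": 0.02, "wz": 1.36},
    {"claw": 0.085, "dx": 0.0016, "dy": -0.0104, "dz": 0.0156, "wx": -0.26, "wy": 0.02, "wz": 1.36},
    {"claw": 0.085, "dx": 0.0016, "dy": -0.0104, "dz": 0.0156, "wx": -0.26, "wy": 0.02, "wz": 1.36},
    {"claw": 0.085, "dx": 0.0016, "dy": -0.0104, "dz": 0.0156, "wx": -0.26, "wy": 0.02, "wz": 1.36},
    {"claw": 0.085, "dx": 0.0016, "dy": -0.0104, "dz": 0.0156, "wx": -0.26, "wy": 0.02, "wz": 1.36},
    {"claw": 0.085, "dx": 0.0016, "dy": -0.0104, "dz": 0.0156, "wx": -0.26, "wy": 0.02, "wz": 1.36},
    {"claw": 0.085, "dx": 0.0016, "dy": -0.0104, "dz": 0.0156, "wx": -0.26, "wy": 0.02, "wz": 1.36},
    {"claw": 0.085, "dx": 0.0016, "dy": -0.0104, "dz": 0.0156, "wx": -0.26, "wy": 0.02, "wz": 1.36},
    {"claw": 0.085, "dx": 0, "dy": 0, "dz": 0, "wx": 0, "wy": 0, "wz": 0},
  ],
)

```text
t: 11.38
eef_pos: [0.5227, -0.1628, 0.1714]
tool_rot: [0.338, 0.78, 0.527, -0.001]
contact_force: [-0.7, 0.2, -0.1]
gripper_width: 1.0
grasp_force: 0.0
```

```bash
cat > s6.py <<'E'
from ik import *
p,R,o=cur();print(o["t"],p,o["q"].round(2))
h=np.array([.556,-.208,.106]);Cg=coverR(-14.6,32);Rg=tool(Cg,-25)
plan(p,R,h-Rg.apply([0,0,.003]),Rg,10)
E
python3 s6.py
```

```text
11.375 [ 0.52270928 -0.16283119  0.17144886] [-0.42  0.24  0.26  2.3   1.14  0.63 -1.52]
10 rows d [0.0001, 0.0003, 0.0083] w [-0.03, -0.0, 0.0] |d| 0.0083 |w| 0.03 end [ 0.5552 -0.2065  0.1087] zmin 0.109 err deg 0.05
```

>>> drive_tool(
  increments=[
    {"claw": 0.085, "dx": 0.0001, "dy": 0.0003, "dz": 0.0083, "wx": 0, "wy": 0, "wz": 0},
    {"claw": 0.085, "dx": 0.0001, "dy": 0.0003, "dz": 0.0083, "wx": 0, "wy": 0, "wz": 0},
    {"claw": 0.085, "dx": 0.0001, "dy": 0.0003, "dz": 0.0083, "wx": 0, "wy": 0, "wz": 0},
    {"claw": 0.085, "dx": 0.0001, "dy": 0.0003, "dz": 0.0083, "wx": 0, "wy": 0, "wz": 0},
    {"claw": 0.085, "dx": 0.0001, "dy": 0.0003, "dz": 0.0083, "wx": 0, "wy": 0, "wz": 0},
    {"claw": 0.085, "dx": 0.0001, "dy": 0.0003, "dz": 0.0083, "wx": 0, "wy": 0, "wz": 0},
    {"claw": 0.085, "dx": 0.0001, "dy": 0.0003, "dz": 0.0083, "wx": 0, "wy": 0, "wz": 0},
    {"claw": 0.085, "dx": 0.0001, "dy": 0.0003, "dz": 0.0083, "wx": 0, "wy": 0, "wz": 0},
    {"claw": 0.085, "dx": 0.0001, "dy": 0.0003, "dz": 0.0083, "wx": 0, "wy": 0, "wz": 0},
    {"claw": 0.085, "dx": 0.0001, "dy": 0.0003, "dz": 0.0083, "wx": 0, "wy": 0, "wz": 0},
    {"claw": 0.045, "dx": 0, "dy": 0, "dz": 0, "wx": 0, "wy": 0, "wz": 0},
    {"claw": 0.03, "dx": 0, "dy": 0, "dz": 0, "wx": 0, "wy": 0, "wz": 0},
    {"claw": 0.02, "dx": 0, "dy": 0, "dz": 0, "wx": 0, "wy": 0, "wz": 0},
    {"claw": 0.01, "dx": 0, "dy": 0, "dz": 0, "wx": 0, "wy": 0, "wz": 0},
    {"claw": 0.005, "dx": 0, "dy": 0, "dz": 0, "wx": 0, "wy": 0, "wz": 0},
    {"claw": 0.005, "dx": 0, "dy": 0, "dz": 0, "wx": 0, "wy": 0, "wz": 0},
  ],
  newtons=80,
)

```text
t: 13.38
eef_pos: [0.5575, -0.2061, 0.111]
tool_rot: [0.34, 0.78, 0.526, 0.0]
contact_force: [-9.4, 5.8, 15.0]
gripper_width: 0.057
grasp_force: 11.4
```

```bash
python3 s6.py; python3 - <<'E'
from ik import *
p,R,o=cur();print(o["contact_force"],o["torque"])
im,d,c=grab("side");cv2.imwrite("pics/s3.png",cv2.resize(im[200:300,270:400],(780,600),interpolation=cv2.INTER_CUBIC)[:,:,::-1])
E
```

```text
13.375 [ 0.55746143 -0.2061396   0.11099604] [-0.34  0.42  0.32  2.27  1.38  0.47 -1.73]
10 rows d [-0.0, -0.0003, 0.0001] w [-0.01, 0.0, -0.01] |d| 0.0003 |w| 0.01 end [ 0.5554 -0.206   0.1086] zmin 0.109 err deg 0.05
[-9.40756016  5.76863723 14.95293456] [-0.10899238  0.79209265 -0.54573758]
```

View pics/s3.png

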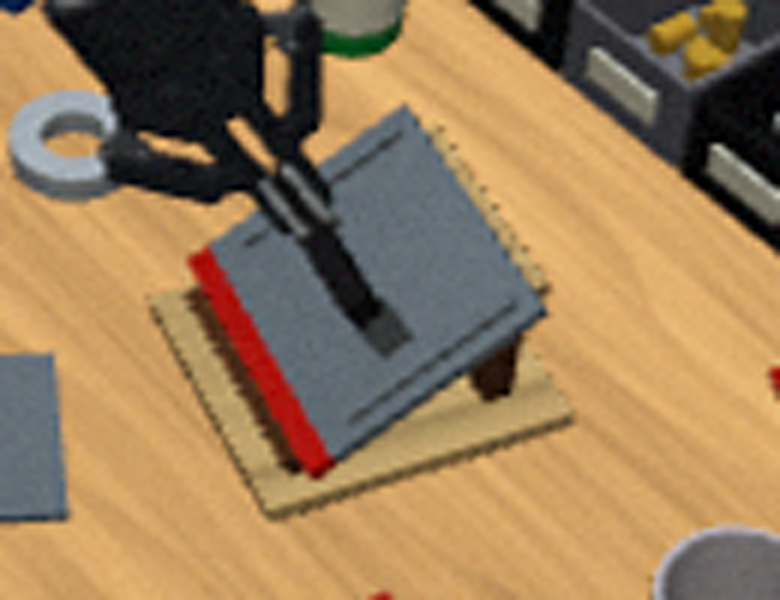

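```bash
python3 - <<'E'
from ik import *
p,R,o=cur();z=R.apply([0,0,1])
h=np.array([.556,-.208,.106]);C=coverR(-14.6,32)
print(o["gripper_width"],o["grasp_force"],o["contact_force"])
for n in("side","top"):
    c=calibration(n)
    print(n,"tcp,tip",((proj(c,[p,p+.025*z])-[270,200])*6).round(0).tolist() if n=="side" else proj(c,[p,p+.025*z]).round(1).tolist(),"bar ends top",((proj(c,[h+C.apply([0,y,.01]) for y in(.046,-.046)])-[270,200])*6).round().tolist() if n=="side" else 0)
E
```

```text
0.0563841759127366 11.083036065101624 [-8.85837016  5.7248851  14.79002993]
side tcp,tip [[322.0, 233.0], [350.0, 268.0]] bar ends top [[273.0, 171.0], [354.0, 301.0]]
top tcp,tip [[361.1, 224.0], [365.0, 222.4]] bar ends top 0
```

```bash
python3 - <<'E'
from m import *; from ik import *
p,R,o=cur();h=np.array([.556,-.208,.106]);C=coverR(-14.6,32);org=h-C.apply([0,0,.05])
for n,b in(("side",(310,224,338,260)),("top",(345,205,380,240))):
    im,d,c=grab(n);np.savez(n+"g.npz",im=im,d=d);H,S,V,P,ok=measure(n,im,d,c)
    q=C.inv().apply((P-org).reshape(-1,3)).reshape(P.shape)*1000
    print(n,"cover-frame x,y,z(mm) V")
    for v in range(b[1],b[3],3):
        print(v," ".join(f"{u}:{q[v,u,0]:.0f},{q[v,u,1]:.0f},{q[v,u,2]:.0f}/{V[v,u]}" for u in range(b[0],b[2],4)))
print("tip in cover",C.inv().apply(p+R.apply([0,0,.025])-org)*1000)
E
```

```text
side cover-frame x,y,z(mm) V
224 310:-1,36,104/118 314:10,20,114/81 318:19,16,108/25 322:10,154,-77/223 326:20,158,-94/191 330:40,64,14/116 334:49,60,7/73
227 310:-4,18,116/18 314:-16,152,-62/171 318:13,15,97/54 322:5,141,-73/131 326:24,67,9/119 330:34,56,11/83 334:44,49,9/113
230 310:-10,18,104/23 314:-1,12,101/85 318:8,9,94/63 322:17,6,88/26 326:19,58,9/107 330:29,49,9/117 334:39,43,5/121
233 310:-37,136,-54/206 314:-7,12,90/40 318:1,14,76/17 322:12,2,81/118 326:14,49,8/110 330:24,39,10/115 334:35,28,12/118
236 310:-33,76,9/186 314:-13,12,78/81 318:-3,2,81/104 322:5,10,59/28 326:9,39,10/87 330:19,29,11/120 334:30,20,11/115
239 310:-37,61,16/117 314:-28,60,6/107 318:-17,52,4/101 322:0,-3,65/20 326:4,30,9/52 330:14,24,6/114 334:24,15,5/122
242 310:-43,56,10/111 314:-32,46,11/118 318:-21,38,10/115 322:-5,-7,59/19 326:5,-16,59/26 330:9,13,8/115 334:19,4,9/116
245 310:-47,45,12/116 314:-37,37,11/115 318:-27,33,5/116 322:-16,21,9/78 326:-0,-22,55/25 330:4,6,5/81 334:15,-4,8/120
248 310:-52,37,11/117 314:-42,30,8/115 318:-31,22,7/116 322:-21,14,6/118 326:-4,-36,63/23 330:6,-43,61/19 334:1
[... 1608 characters left out ...]
:7,-41,43/47
229 345:33,48,212/30 349:28,38,191/29 353:16,26,147/24 357:-2,11,87/35 361:-2,1,77/67 365:-7,-12,53/34 369:-3,-21,57/23 373:-2,-32,52/26 377:4,-41,58/25
232 345:27,46,216/22 349:25,37,202/21 353:-4,21,110/39 357:-4,10,102/77 361:-36,-9,3/109 365:-32,-19,5/109 369:-28,-29,7/94 373:-6,-33,62/47 377:-5,-44,56/34
235 345:22,45,222/25 349:19,35,204/24 353:-5,20,131/26 357:-47,-1,3/105 361:-43,-11,7/108 365:-40,-21,6/111 369:-36,-31,8/110 373:-33,-42,9/111 377:-30,-52,8/111
238 345:16,43,226/25 349:11,32,204/19 353:-13,18,130/56 357:-53,-2,12/110 361:-53,-14,3/109 365:-48,-24,8/109 369:-45,-34,5/112 373:-43,-45,4/109 377:-38,-55,9/108
tip in cover [ 3.46744879 -8.37788764 31.11116035]
```

```bash
python3 - <<'E'
from m import *; from ik import *
f=np.load("side0.npz");c=calibration("side");H,S,V,P,ok=measure("side",f["im"],f["d"],c)
p=np.array([.3035,.6023,.223]);print("tcp px",proj(c,[p,p-[0,0,.012],p-[0,0,.025]]).round(1).tolist())
m=ok&(np.hypot(P[:,:,0]-p[0],P[:,:,1]-p[1])<.075)&(P[:,:,2]>.1)&(P[:,:,2]<.4)
Q=P[m];print(len(Q),np.sort(Q[:,2])[:25].round(3))
for a,b in((.19,.21),(.21,.22),(.22,.23),(.23,.24),(.24,.26)):
    s=Q[(Q[:,2]>a)&(Q[:,2]<b)];print(a,len(s),s.mean(0).round(3) if len(s) else "", )
E
```

```text
tcp px [[123.5, 111.6], [124.2, 114.6], [125.0, 117.7]]
2117 [0.1   0.1   0.101 0.101 0.101 0.101 0.101 0.101 0.101 0.101 0.101 0.101
 0.101 0.102 0.102 0.102 0.102 0.103 0.103 0.103 0.103 0.103 0.103 0.103
 0.103]
0.19 169 [0.299 0.6   0.2  ]
0.21 79 [0.307 0.598 0.215]
0.22 79 [0.301 0.599 0.225]
0.23 121 [0.306 0.611 0.236]
0.24 256 [0.306 0.622 0.244]
```

>>> drive_tool(
  increments=[
    {"claw": 0.005, "dx": 0, "dy": 0, "dz": -0.008, "wx": 0, "wy": 0, "wz": 0},
    {"claw": 0.03, "dx": 0, "dy": 0, "dz": -0.01, "wx": 0, "wy": 0, "wz": 0},
    {"claw": 0.06, "dx": 0, "dy": -0.001, "dz": -0.005, "wx": 0, "wy": 0, "wz": 0},
    {"claw": 0.085, "dx": 0, "dy": -0.002, "dz": 0, "wx": 0, "wy": 0, "wz": 0},
    {"claw": 0.085, "dx": 0, "dy": 0, "dz": 0, "wx": 0, "wy": 0, "wz": 0},
    {"claw": 0.085, "dx": 0, "dy": 0, "dz": 0.01, "wx": 0, "wy": 0, "wz": 0},
    {"claw": 0.085, "dx": 0, "dy": 0, "dz": 0.01, "wx": 0, "wy": 0, "wz": 0},
    {"claw": 0.085, "dx": 0, "dy": 0, "dz": 0.01, "wx": 0, "wy": 0, "wz": 0},
    {"claw": 0.085, "dx": 0, "dy": 0, "dz": 0.01, "wx": 0, "wy": 0, "wz": 0},
    {"claw": 0.085, "dx": 0, "dy": 0, "dz": 0, "wx": 0, "wy": 0, "wz": 0},
  ],
)

```text
t: 14.78
eef_pos: [0.5612, -0.215, 0.0945]
tool_rot: [0.339, 0.78, 0.526, -0.001]
contact_force: [0.3, -0.4, -0.7]
gripper_width: 0.992
grasp_force: 0.0
```

```bash
cat > fr.py <<'E'
from m import *; from ik import *
p,R,o=cur();h=np.array([.556,-.208,.106]);C=coverR(-14.6,32);org=h-C.apply([0,0,.05])
print(o["t"],p,o["q"].round(2),o["contact_force"],"tip in cover",(C.inv().apply(p+R.apply([0,0,.025])-org)*1000).round(1))
for n in("side","top"):
    im,d,c=grab(n);H,S,V,P,ok=measure(n,im,d,c)
    q=R.inv().apply((P-p).reshape(-1,3)).reshape(P.shape)*1000
    z=C.inv().apply((P-org).reshape(-1,3)).reshape(P.shape)[:,:,2]*1000
    for s in(1,-1):
        m=ok&(abs(q[:,:,0])<16)&(s*q[:,:,1]>32)&(s*q[:,:,1]<65)&(q[:,:,2]>-60)&(z>17)
        a=np.sort(q[m][:,2]);print(n,"finger",s,len(a),"farthest tool z mm",a[-8:].round(0) if len(a) else "", "lowest cover z",np.sort(z[m])[:5].round(0))
    if n=="side": cv2.imwrite(f"pics/f{int(o['t']*100)}.png",cv2.resize(im[200:300,270:400],(650,500),interpolation=cv2.INTER_CUBIC)[:,:,::-1])
E
python3 fr.py; ls pics
```

```text
14.775 [ 0.56124369 -0.21496563  0.09445692] [-0.33  0.47  0.33  2.26  1.46  0.44 -1.8 ] [ 0.26058664 -0.35541737 -0.73320918] tip in cover [ -0.4 -16.   13.9]
side finger 1 53 farthest tool z mm [-31. -31. -29. -28. -28. -27. -26. -24.] lowest cover z [57. 64. 65. 65. 65.]
side finger -1 56 farthest tool z mm [-30. -30. -29. -28. -28. -26. -25. -22.] lowest cover z [59. 61. 62. 62. 62.]
top finger 1 32 farthest tool z mm [-31. -31. -30. -28. -28. -28. -26. -25.] lowest cover z [63. 64. 64. 65. 65.]
top finger -1 33 farthest tool z mm [-27. -27. -26. -25. -24. -22. -22. -19.] lowest cover z [55. 56. 59. 60. 61.]
crop.png
f1477.png
g2.png
s1.png
s3.png
side0.png
side2.png
top0.png
top2.png
```

>>> drive_tool(
  increments=[
    {"claw": 0.085, "dx": 0, "dy": 0, "dz": 0.006, "wx": 0, "wy": 0, "wz": 0},
    {"claw": 0.085, "dx": 0, "dy": 0, "dz": 0.006, "wx": 0, "wy": 0, "wz": 0},
    {"claw": 0.085, "dx": 0, "dy": 0, "dz": 0.005, "wx": 0, "wy": 0, "wz": 0},
    {"claw": 0.085, "dx": 0, "dy": 0, "dz": 0, "wx": 0, "wy": 0, "wz": 0},
    {"claw": 0.045, "dx": 0, "dy": 0, "dz": 0, "wx": 0, "wy": 0, "wz": 0},
    {"claw": 0.03, "dx": 0, "dy": 0, "dz": 0, "wx": 0, "wy": 0, "wz": 0},
    {"claw": 0.02, "dx": 0, "dy": 0, "dz": 0, "wx": 0, "wy": 0, "wz": 0},
    {"claw": 0.01, "dx": 0, "dy": 0, "dz": 0, "wx": 0, "wy": 0, "wz": 0},
    {"claw": 0.005, "dx": 0, "dy": 0, "dz": 0, "wx": 0, "wy": 0, "wz": 0},
    {"claw": 0.005, "dx": 0, "dy": 0, "dz": 0, "wx": 0, "wy": 0, "wz": 0},
  ],
  newtons=80,
)

```text
t: 16.12
eef_pos: [0.5671, -0.2229, 0.0822]
tool_rot: [0.339, 0.78, 0.526, 0.0]
contact_force: [-4.3, 2.7, 5.2]
gripper_width: 0.179
grasp_force: 78.3
```

```bash
python3 fr.py
```

```text
16.125 [ 0.56705623 -0.22294759  0.08215965] [-0.31  0.5   0.33  2.25  1.53  0.42 -1.87] [-4.27583754  2.70786745  5.21873699] tip in cover [ -0.4 -22.2  -0.6]
side finger 1 3 farthest tool z mm [-60. -59. -57.] lowest cover z [79. 81. 83.]
side finger -1 4 farthest tool z mm [-60. -59. -57. -53.] lowest cover z [73. 79. 80. 81.]
top finger 1 1 farthest tool z mm [-59.] lowest cover z [81.]
top finger -1 2 farthest tool z mm [-56. -56.] lowest cover z [78. 78.]
```

The opening is 15.3 mm with 78 N on the pads, so the 16 mm bar is gripped. Next I'll plan the lift and carry, treating the cover as rigid with the tool.

```bash
cat > cv.py <<'E'
from rs2 import *
try:
    g=np.load("grip.npz");TC=g["TC"];RC=Rn.from_matrix(g["RC"])   # tcp in cover frame, tool rot in cover frame
except Exception: pass
def toolpose(org,C): return org+C.apply(TC),C*RC
def heelpose(tilt,heelx,up,yaw=13.8,y=0.):
    C=coverR(yaw,tilt);H=Rn.from_euler("z",yaw,degrees=True)
    return SEAT+H.apply([heelx,y,up])+C.apply([.07,0,0]),C
def coverpose():
    p,R,o=cur();C=R*RC.inv();return p-C.apply(TC),C,o
E
python3 - <<'E'
from cv import *
p,R,o=cur();C=coverR(-14.6,32);org=np.array([.556,-.208,.106])-C.apply([0,0,.05])
np.savez("grip.npz",TC=C.inv().apply(p-org),RC=(C.inv()*R).as_matrix());print(C.inv().apply(p-org))
E
python3 - <<'E'
from cv import *
org,C,o=coverpose()
q=o["q"]
lift=(org+np.array([-.01,0,.12]),C)
for t in(20,25,28):
    seq=[toolpose(*x) for x in(lift,heelpose(t,-.055,.10),heelpose(t,-.055,.004),heelpose(t,-.0685,.003),heelpose(t,-.0685,0),heelpose(0,-.07,0))]
    m=ev2((0,[]),seqx=seq,qs=q,N=10);print(t,m[0],m[1],m[4],*m[3],sep="\n ")
pp,RR=plan(*cur()[:2],*toolpose(*lift),8)
for t in(25,28):plan(pp,RR,*toolpose(*heelpose(t,-.055,.10)),16)
E
```

```text
[-0.00036319 -0.01171249  0.02211875]
20
 0.18770430924987336
 9.850975645328343e-07
 0.06689157166838178
 [-0.3, 0.23, 0.31, 2.21, 1.08, 0.57, -1.29]
 [-0.72, 0.3, -0.07, 2.06, 0.76, 0.89, -1.15]
 [-0.75, 0.45, -0.04, 2.12, 0.91, 0.74, -1.36]
 [-0.76, 0.44, -0.04, 2.15, 0.92, 0.74, -1.39]
 [-0.76, 0.45, -0.04, 2.15, 0.92, 0.73, -1.4]
 [-0.58, 0.58, -0.15, 1.9, 0.58, 0.97, -0.88]
25
 0.18770430924987336
 1.7249847366511857e-06
 0.09340955449865485
 [-0.3, 0.23, 0.31, 2.21, 1.08, 0.57, -1.29]
 [-0.75, 0.27, -0.07, 2.12, 0.86, 0.86, -1.29]
 [-0.79, 0.43, -0.03, 2.18, 1.05, 0.72, -1.55]
 [-0.8, 0.42, -0.03, 2.21, 1.05, 0.72, -1.58]
 [-0.8, 0.43, -0.03, 2.21, 1.06, 0.72, -1.59]
 [-0.57, 0.58, -0.17, 1.9, 0.59, 0.97, -0.89]
28
 0.18770430924987336
 2.333156037883887e-06
 0.10951383551583405
 [-0.3, 0.23, 0.31, 2.21, 1.08, 0.57, -1.29]
 [-0.78, 0.25, -0.06, 2.16, 0.93, 0.84, -1.39]
 [-0.81, 0.42, -0.03, 2.22, 1.13, 0.72, -1.67]
 [-0.82, 0.41, -0.03, 2.24, 1.14, 0.72, -1.7]
 [-0.82, 0.42, -0.03, 2.25, 1.15, 0.71, -1.71]
 [-0.56, 0.59, -0.17, 1.9, 0.59, 0.97, -0.89]
8 rows d [-0.0059, 0.0069, -0.012] w [-0.0, 0.0, 0.0] |d| 0.015 |w| 0.0 end [ 0.5571 -0.223   0.2021] zmin 0.097 err deg 0.0
16 rows d [0.0235, -0.0027, -0.0117] w [-0.27, 0.84, -1.6] |d| 0.0264 |w| 1.83 end [0.5243 0.1935 0.1895] zmin 0.189 err deg 0.08
16 rows d [0.0233, -0.0028, -0.0119] w [-0.42, 0.88, -1.5] |d| 0.0263 |w| 1.79 end [0.5213 0.1921 0.1924] zmin 0.192 err deg 0.1
```

>>> drive_tool(
  increments=[
    {"claw": 0.005, "dx": -0.0029, "dy": 0.0036, "dz": -0.006, "wx": 0, "wy": 0, "wz": 0},
    {"claw": 0.005, "dx": -0.0059, "dy": 0.0069, "dz": -0.012, "wx": 0, "wy": 0, "wz": 0},
    {"claw": 0.005, "dx": -0.0059, "dy": 0.0069, "dz": -0.012, "wx": 0, "wy": 0, "wz": 0},
    {"claw": 0.005, "dx": -0.0059, "dy": 0.0069, "dz": -0.012, "wx": 0, "wy": 0, "wz": 0},
    {"claw": 0.005, "dx": -0.0059, "dy": 0.0069, "dz": -0.012, "wx": 0, "wy": 0, "wz": 0},
    {"claw": 0.005, "dx": -0.0059, "dy": 0.0069, "dz": -0.012, "wx": 0, "wy": 0, "wz": 0},
    {"claw": 0.005, "dx": -0.0059, "dy": 0.0069, "dz": -0.012, "wx": 0, "wy": 0, "wz": 0},
    {"claw": 0.005, "dx": -0.0059, "dy": 0.0069, "dz": -0.012, "wx": 0, "wy": 0, "wz": 0},
    {"claw": 0.005, "dx": 0, "dy": 0, "dz": 0, "wx": 0, "wy": 0, "wz": 0},
  ],
)

```text
t: 17.35
eef_pos: [0.5577, -0.223, 0.1944]
tool_rot: [0.339, 0.78, 0.526, 0.0]
contact_force: [0.3, -0.0, -7.1]
gripper_width: 0.177
grasp_force: 78.5
```

```bash
cat > go.py <<'E'
import sys
from cv import *
t,hx,up,N=[float(a) for a in sys.argv[1:5]];yaw=float(sys.argv[5]) if len(sys.argv)>5 else 13.8;y=float(sys.argv[6]) if len(sys.argv)>6 else 0
org,C,o=coverpose();p,R,_=cur()
H=Rn.from_euler("z",13.8,degrees=True);heel=H.inv().apply(org+C.apply([-.07,0,0])-SEAT)*1000
print(o["t"],o["q"].round(2),"F",o["contact_force"].round(1),"heel in seat",heel.round(1),"w",round(float(o["gripper_width"]),3))
plan(p,R,*toolpose(*heelpose(t,hx/1000,up/1000,yaw,y/1000)),int(N))
E
python3 go.py 28 -55 100 16
```

```text
17.35 [-0.3   0.25  0.31  2.21  1.09  0.56 -1.32] F [ 0.3 -0.  -7.1] heel in seat [-104.3 -390.5   98.8] w 0.177
16 rows d [0.0231, -0.0026, -0.0122] w [-0.42, 0.88, -1.5] |d| 0.0263 |w| 1.79 end [0.522  0.1913 0.1916] zmin 0.192 err deg 0.1
```

>>> drive_tool(
  increments=[
    {"claw": 0.005, "dx": 0.0231, "dy": -0.0026, "dz": -0.0122, "wx": -0.42, "wy": 0.88, "wz": -1.5},
    {"claw": 0.005, "dx": 0.0231, "dy": -0.0026, "dz": -0.0122, "wx": -0.42, "wy": 0.88, "wz": -1.5},
    {"claw": 0.005, "dx": 0.0231, "dy": -0.0026, "dz": -0.0122, "wx": -0.42, "wy": 0.88, "wz": -1.5},
    {"claw": 0.005, "dx": 0.0231, "dy": -0.0026, "dz": -0.0122, "wx": -0.42, "wy": 0.88, "wz": -1.5},
    {"claw": 0.005, "dx": 0.0231, "dy": -0.0026, "dz": -0.0122, "wx": -0.42, "wy": 0.88, "wz": -1.5},
    {"claw": 0.005, "dx": 0.0231, "dy": -0.0026, "dz": -0.0122, "wx": -0.42, "wy": 0.88, "wz": -1.5},
    {"claw": 0.005, "dx": 0.0231, "dy": -0.0026, "dz": -0.0122, "wx": -0.42, "wy": 0.88, "wz": -1.5},
    {"claw": 0.005, "dx": 0.0231, "dy": -0.0026, "dz": -0.0122, "wx": -0.42, "wy": 0.88, "wz": -1.5},
    {"claw": 0.005, "dx": 0.0231, "dy": -0.0026, "dz": -0.0122, "wx": -0.42, "wy": 0.88, "wz": -1.5},
    {"claw": 0.005, "dx": 0.0231, "dy": -0.0026, "dz": -0.0122, "wx": -0.42, "wy": 0.88, "wz": -1.5},
    {"claw": 0.005, "dx": 0.0231, "dy": -0.0026, "dz": -0.0122, "wx": -0.42, "wy": 0.88, "wz": -1.5},
    {"claw": 0.005, "dx": 0.0231, "dy": -0.0026, "dz": -0.0122, "wx": -0.42, "wy": 0.88, "wz": -1.5},
    {"claw": 0.005, "dx": 0.0231, "dy": -0.0026, "dz": -0.0122, "wx": -0.42, "wy": 0.88, "wz": -1.5},
    {"claw": 0.005, "dx": 0.0231, "dy": -0.0026, "dz": -0.0122, "wx": -0.42, "wy": 0.88, "wz": -1.5},
    {"claw": 0.005, "dx": 0.0231, "dy": -0.0026, "dz": -0.0122, "wx": -0.42, "wy": 0.88, "wz": -1.5},
    {"claw": 0.005, "dx": 0.0231, "dy": -0.0026, "dz": -0.0122, "wx": -0.42, "wy": 0.88, "wz": -1.5},
    {"claw": 0.005, "dx": 0, "dy": 0, "dz": 0, "wx": 0, "wy": 0, "wz": 0},
  ],
)

```text
t: 19.48
eef_pos: [0.5217, 0.1949, 0.1915]
tool_rot: [0.309, 0.625, 0.715, 0.057]
contact_force: [0.1, 0.2, -7.5]
gripper_width: 0.173
grasp_force: 78.6
```

```bash
cat > mc.py <<'E'
from m import *; from cv import *
# measure cover in hand: plane of grey, red strip; compare to model
org,C,o=coverpose();H=Rn.from_euler("z",13.8,degrees=True)
for n in("side","top"):
    im,d,c=grab(n);h_,S,V,P,ok=measure(n,im,d,c)
    q=C.inv().apply((P-org).reshape(-1,3)).reshape(P.shape)*1000
    near=ok&(abs(q[:,:,0])<90)&(abs(q[:,:,1])<95)&(abs(q[:,:,2]-8)<22)
    g=near&(S<90)&(V>60)&(V<170);r=near&((h_<6)|(h_>172))&(S>140)
    Q=P[g]
    for _ in range(6):
        m=Q.mean(0);nn=np.linalg.svd(Q-m,full_matrices=0)[2][2];nn*=np.sign(nn[2]);e=(Q-m)@nn;Q=Q[abs(e)<.006]
    print(n,"grey",g.sum(),"normal in cover frame",C.inv().apply(nn).round(3),"z",(np.median(q[g][:,2])).round(1))
    rq=q[r];
    if len(rq)>20:
        A=np.polyfit(rq[:,1],rq[:,0],1);print(" red n",len(rq),"mean",rq.mean(0).round(1),"slope deg",np.degrees(np.arctan(A[0])).round(1),"x span",np.percentile(rq[:,0],[2,98]).round(1),"y span",np.percentile(rq[:,1],[1,99]).round(1))
    gq=q[g];print(" grey x,y span",np.percentile(gq[:,0],[.5,99.5]).round(1),np.percentile(gq[:,1],[.5,99.5]).round(1))
    if n=="side":
        u=proj(c,org)[0].astype(int);cv2.imwrite(f"pics/c{int(o['t']*100)}.png",cv2.resize(im[max(0,u[1]-60):u[1]+70,u[0]-80:u[0]+80],(720,585),interpolation=cv2.INTER_CUBIC)[:,:,::-1])
E
python3 go.py 28 -55 10 8; python3 mc.py; ls pics | grep ^c
```

```text
19.475 [-0.78  0.26 -0.06  2.15  0.93  0.85 -1.39] F [ 0.1  0.2 -7.5] heel in seat [-54.7   2.5  99.3] w 0.173
8 rows d [0.0038, -0.0053, 0.0091] w [0.01, -0.02, 0.02] |d| 0.0112 |w| 0.03 end [0.5218 0.1919 0.102 ] zmin 0.102 err deg 0.05
side grey 998 normal in cover frame [0.003 0.006 1.   ] z 7.4
 red n 166 mean [-62.6  -2.2   7.1] slope deg 0.4 x span [-69.2 -55.4] y span [-72.2  74.7]
 grey x,y span [-54.8  69. ] [-74.3  72.9]
top grey 1816 normal in cover frame [0.003 0.009 1.   ] z 6.4
 red n 150 mean [-64.7 -32.6   6.2] slope deg -0.3 x span [-70.7 -58.5] y span [-74.6  23.9]
 grey x,y span [-56.2  68.2] [-76.6  72.1]
c1947.png
crop.png
```

```bash
python3 go.py 28 -53 5 12
```

```text
19.575 [-0.78  0.26 -0.06  2.15  0.93  0.85 -1.39] F [ 0.4 -0.  -7.5] heel in seat [-55.   -0.9  99.3] w 0.173
12 rows d [0.003, -0.0035, 0.0063] w [-0.0, 0.01, 0.0] |d| 0.0078 |w| 0.01 end [0.524  0.1927 0.0978] zmin 0.098 err deg 0.07
```

View pics/c1947.png

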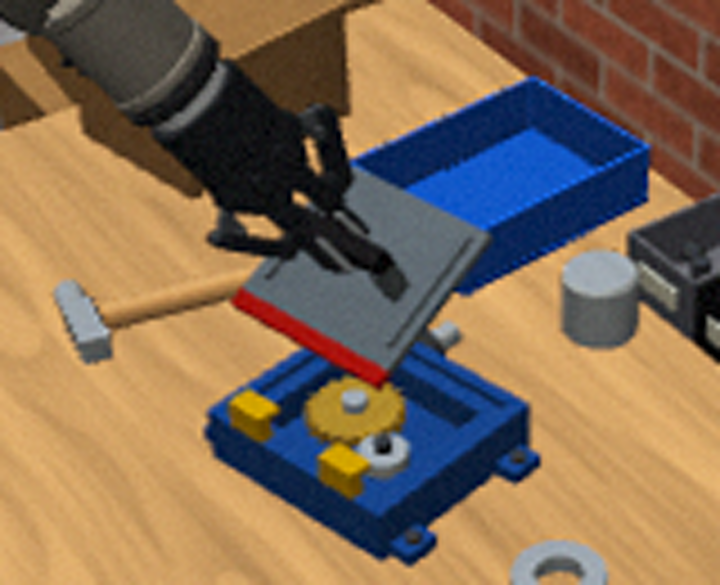

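The cover is held tilted above the housing. Its red edge runs from (235,297) to (382,380) and the hooks are at (254,415) and (343,468). I'll lower it behind the lips.

>>> drive_tool(
  increments=[
    {"claw": 0.005, "dx": 0.003, "dy": -0.0035, "dz": 0.0063, "wx": 0, "wy": 0, "wz": 0},
    {"claw": 0.005, "dx": 0.003, "dy": -0.0035, "dz": 0.0063, "wx": 0, "wy": 0, "wz": 0},
    {"claw": 0.005, "dx": 0.003, "dy": -0.0035, "dz": 0.0063, "wx": 0, "wy": 0, "wz": 0},
    {"claw": 0.005, "dx": 0.003, "dy": -0.0035, "dz": 0.0063, "wx": 0, "wy": 0, "wz": 0},
    {"claw": 0.005, "dx": 0.003, "dy": -0.0035, "dz": 0.0063, "wx": 0, "wy": 0, "wz": 0},
    {"claw": 0.005, "dx": 0.003, "dy": -0.0035, "dz": 0.0063, "wx": 0, "wy": 0, "wz": 0},
    {"claw": 0.005, "dx": 0.003, "dy": -0.0035, "dz": 0.0063, "wx": 0, "wy": 0, "wz": 0},
    {"claw": 0.005, "dx": 0.003, "dy": -0.0035, "dz": 0.0063, "wx": 0, "wy": 0, "wz": 0},
    {"claw": 0.005, "dx": 0.003, "dy": -0.0035, "dz": 0.0063, "wx": 0, "wy": 0, "wz": 0},
    {"claw": 0.005, "dx": 0.003, "dy": -0.0035, "dz": 0.0063, "wx": 0, "wy": 0, "wz": 0},
    {"claw": 0.005, "dx": 0, "dy": 0, "dz": 0, "wx": 0, "wy": 0, "wz": 0},
  ],
)

```text
t: 20.95
eef_pos: [0.5237, 0.192, 0.1128]
tool_rot: [0.31, 0.627, 0.713, 0.055]
contact_force: [-0.0, -0.8, -7.9]
gripper_width: 0.175
grasp_force: 78.5
```

```bash
cat > mh.py <<'E'
from m import *; from cv import *
# hooks and cover, in the seat frame (mm)
org,C,o=coverpose();H=Rn.from_euler("z",13.8,degrees=True)
for n in("top","side"):
    im,d,c=grab(n);h_,S,V,P,ok=measure(n,im,d,c)
    q=H.inv().apply((P-SEAT).reshape(-1,3)).reshape(P.shape)*1000
    for s in(1,-1):
        y=ok&(h_>15)&(h_<33)&(S>140)&(V>90)&(abs(q[:,:,0]+74)<18)&(abs(q[:,:,1]-48*s)<25)&(abs(q[:,:,2]-30)<5)
        Y=q[y];print(n,"hook",s,len(Y),Y.mean(0).round(1) if len(Y) else "")
E
python3 mc.py; python3 mh.py; python3 go.py 28 -53 5 4;python3 go.py 28 -68 4 6
```

```text
side grey 968 normal in cover frame [0.007 0.009 1.   ] z 7.5
 red n 151 mean [-62.5  -4.4   7.3] slope deg 0.1 x span [-69.7 -55.5] y span [-73.1  74.2]
 grey x,y span [-75.4  69.9] [-74.2  75.9]
top grey 1624 normal in cover frame [ 0.004 -0.003  1.   ] z 6.6
 red n 131 mean [-64.1 -31.9   6.4] slope deg -0.2 x span [-70.1 -58. ] y span [-72.7  25.5]
 grey x,y span [-56.4  69.3] [-73.4  73.7]
top hook 1 10 [-80.4  59.3  30.7]
top hook -1 87 [-74.7 -48.3  30. ]
side hook 1 54 [-74.1  46.6  30.7]
side hook -1 48 [-72.5 -48.6  30.5]
21.15 [-0.81  0.4  -0.03  2.19  1.08  0.74 -1.61] F [-0.6  0.5 -7.4] heel in seat [-52.9  -0.4  21.6] w 0.172
4 rows d [0.0016, -0.002, 0.0033] w [-0.01, 0.02, -0.01] |d| 0.0042 |w| 0.02 end [0.5239 0.1925 0.0971] zmin 0.097 err deg 0.02
21.15 [-0.81  0.4  -0.03  2.19  1.08  0.74 -1.61] F [-0.6  0.5 -7.4] heel in seat [-52.9  -0.4  21.6] w 0.172
6 rows d [0.0007, -0.0036, 0.0013] w [-0.01, 0.01, -0.01] |d| 0.0039 |w| 0.02 end [0.5095 0.1893 0.0958] zmin 0.096 err deg 0.04
```

>>> drive_tool(
  increments=[
    {"claw": 0.005, "dx": 0.0016, "dy": -0.002, "dz": 0.0033, "wx": 0, "wy": 0, "wz": 0},
    {"claw": 0.005, "dx": 0.0016, "dy": -0.002, "dz": 0.0033, "wx": 0, "wy": 0, "wz": 0},
    {"claw": 0.005, "dx": 0.0016, "dy": -0.002, "dz": 0.0033, "wx": 0, "wy": 0, "wz": 0},
    {"claw": 0.005, "dx": 0.0016, "dy": -0.002, "dz": 0.0033, "wx": 0, "wy": 0, "wz": 0},
    {"claw": 0.005, "dx": 0, "dy": 0, "dz": 0, "wx": 0, "wy": 0, "wz": 0},
    {"claw": 0.005, "dx": -0.0004, "dy": -0.0027, "dz": -0.0011, "wx": 0, "wy": 0, "wz": 0},
    {"claw": 0.005, "dx": -0.0004, "dy": -0.0027, "dz": -0.0011, "wx": 0, "wy": 0, "wz": 0},
    {"claw": 0.005, "dx": -0.0004, "dy": -0.0027, "dz": -0.0011, "wx": 0, "wy": 0, "wz": 0},
    {"claw": 0.005, "dx": -0.0004, "dy": -0.0027, "dz": -0.0011, "wx": 0, "wy": 0, "wz": 0},
    {"claw": 0.005, "dx": -0.0004, "dy": -0.0027, "dz": -0.0011, "wx": 0, "wy": 0, "wz": 0},
    {"claw": 0.005, "dx": 0, "dy": 0, "dz": 0, "wx": 0, "wy": 0, "wz": 0},
  ],
)

```text
t: 22.52
eef_pos: [0.5095, 0.1895, 0.0958]
tool_rot: [0.31, 0.627, 0.713, 0.056]
contact_force: [0.7, -0.1, -7.8]
gripper_width: 0.175
grasp_force: 78.5
```

```bash
python3 go.py 28 -68.5 -2 6
```

```text
22.525 [-0.83  0.42 -0.03  2.23  1.13  0.72 -1.69] F [ 0.7 -0.1 -7.8] heel in seat [-67.8   0.4   3.6] w 0.175
6 rows d [0.0003, -0.0005, 0.0007] w [-0.0, 0.01, -0.0] |d| 0.0009 |w| 0.01 end [0.509  0.1893 0.0904] zmin 0.09 err deg 0.03
```

>>> drive_tool(
  increments=[
    {"claw": 0.005, "dx": 0.0003, "dy": -0.0004, "dz": 0.0007, "wx": 0, "wy": 0, "wz": 0},
    {"claw": 0.005, "dx": 0.0003, "dy": -0.0004, "dz": 0.0007, "wx": 0, "wy": 0, "wz": 0},
    {"claw": 0.005, "dx": 0.0003, "dy": -0.0004, "dz": 0.0007, "wx": 0, "wy": 0, "wz": 0},
    {"claw": 0.005, "dx": 0.0003, "dy": -0.0004, "dz": 0.0007, "wx": 0, "wy": 0, "wz": 0},
    {"claw": 0.005, "dx": 0, "dy": 0, "dz": 0, "wx": 0, "wy": 0, "wz": 0},
  ],
)

```text
t: 23.15
eef_pos: [0.5104, 0.1898, 0.0937]
tool_rot: [0.311, 0.627, 0.712, 0.056]
contact_force: [-2.0, 1.5, 8.2]
gripper_width: 0.175
grasp_force: 81.0
```

```bash
python3 go.py 28 -68.5 -2 6
```

```text
23.15 [-0.83  0.43 -0.03  2.23  1.14  0.72 -1.7 ] F [-2.   1.5  8.2] heel in seat [-66.7   0.4   1.3] w 0.175
6 rows d [0.0001, -0.0005, 0.0004] w [0.02, 0.02, -0.01] |d| 0.0006 |w| 0.03 end [0.5091 0.189  0.0901] zmin 0.09 err deg 0.04
```

The red edge touches the ledge: the force changed from -7.8 to +8.2 N. I'll hold it there for a second.

>>> drive_tool(
  increments=[
    {"claw": 0.005, "dx": 0, "dy": 0, "dz": 0, "wx": 0, "wy": 0, "wz": 0},
    {"claw": 0.005, "dx": 0, "dy": 0, "dz": 0, "wx": 0, "wy": 0, "wz": 0},
    {"claw": 0.005, "dx": 0, "dy": 0, "dz": 0, "wx": 0, "wy": 0, "wz": 0},
    {"claw": 0.005, "dx": 0, "dy": 0, "dz": 0, "wx": 0, "wy": 0, "wz": 0},
    {"claw": 0.005, "dx": 0, "dy": 0, "dz": 0, "wx": 0, "wy": 0, "wz": 0},
    {"claw": 0.005, "dx": 0, "dy": 0, "dz": 0, "wx": 0, "wy": 0, "wz": 0},
    {"claw": 0.005, "dx": 0, "dy": 0, "dz": 0, "wx": 0, "wy": 0, "wz": 0},
    {"claw": 0.005, "dx": 0, "dy": 0, "dz": 0, "wx": 0, "wy": 0, "wz": 0},
  ],
)

```text
t: 24.15
eef_pos: [0.5104, 0.1898, 0.0937]
tool_rot: [0.311, 0.627, 0.712, 0.056]
contact_force: [-1.5, 1.2, 8.2]
gripper_width: 0.181
grasp_force: 80.9
```

```bash
python3 mc.py; python3 go.py 16 -69 1.2 12;ls pics|grep ^c
```

```text
side grey 915 normal in cover frame [0.018 0.008 1.   ] z 7.6
 red n 63 mean [-61.9 -10.1   7.7] slope deg 0.3 x span [-68.4 -56.1] y span [-74.5  38.2]
 grey x,y span [-78.8  69.6] [-74.6  91.4]
top grey 1593 normal in cover frame [0.017 0.002 1.   ] z 6.0
 red n 67 mean [-65.  -14.5   7.6] slope deg -0.6 x span [-71.9 -58.8] y span [-72.9  27.3]
 grey x,y span [-57.4  67.9] [-73.5  73.5]
24.25 [-0.83  0.43 -0.03  2.23  1.14  0.72 -1.7 ] F [-1.5  1.5  8.7] heel in seat [-66.7   0.4   1.3] w 0.176
12 rows d [0.0005, 0.0002, 0.0011] w [0.91, 0.01, -0.43] |d| 0.0012 |w| 1.01 end [0.518  0.1915 0.0812] zmin 0.081 err deg 0.08
c1947.png
c2095.png
c2415.png
crop.png
```

View pics/c2415.png

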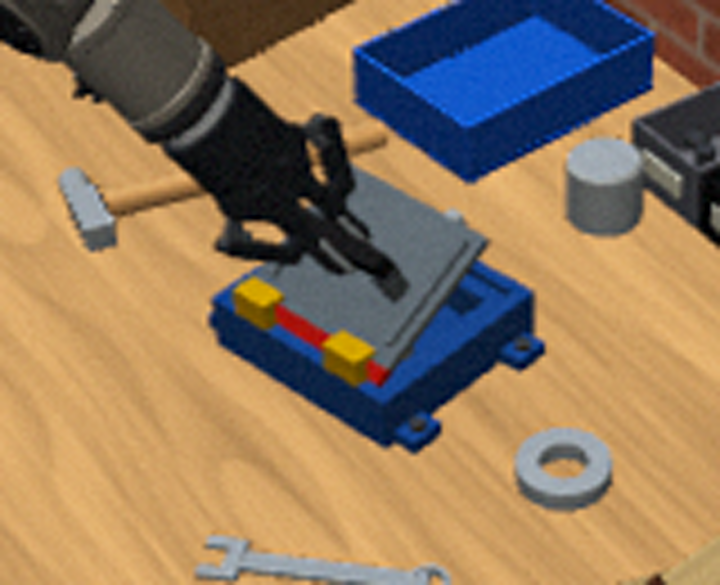

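>>> drive_tool(
  increments=[
    {"claw": 0.005, "dx": 0.0005, "dy": 0.0002, "dz": 0.0011, "wx": 0.91, "wy": 0.01, "wz": -0.43},
    {"claw": 0.005, "dx": 0.0005, "dy": 0.0002, "dz": 0.0011, "wx": 0.91, "wy": 0.01, "wz": -0.43},
    {"claw": 0.005, "dx": 0.0005, "dy": 0.0002, "dz": 0.0011, "wx": 0.91, "wy": 0.01, "wz": -0.43},
    {"claw": 0.005, "dx": 0.0005, "dy": 0.0002, "dz": 0.0011, "wx": 0.91, "wy": 0.01, "wz": -0.43},
    {"claw": 0.005, "dx": 0.0005, "dy": 0.0002, "dz": 0.0011, "wx": 0.91, "wy": 0.01, "wz": -0.43},
    {"claw": 0.005, "dx": 0.0005, "dy": 0.0002, "dz": 0.0011, "wx": 0.91, "wy": 0.01, "wz": -0.43},
  ],
)

```text
t: 25.0
eef_pos: [0.5154, 0.1911, 0.0881]
tool_rot: [0.281, 0.625, 0.728, 0.016]
contact_force: [1.4, 1.5, 8.2]
gripper_width: 0.177
grasp_force: 80.7
```

```bash
python3 go.py 16 -69 1.2 6
```

```text
25.0 [-0.76  0.45 -0.06  2.16  0.98  0.74 -1.47] F [1.4 1.5 8.2] heel in seat [-66.8   0.5   1.4] w 0.177
6 rows d [0.0004, 0.0, 0.0011] w [0.93, -0.0, -0.43] |d| 0.0012 |w| 1.02 end [0.5178 0.191  0.0816] zmin 0.082 err deg 0.03
```

The picture shows the red edge under both yellow hooks (258,300 and 348,355) with the cover tilted. I'll continue the pivot.

>>> drive_tool(
  increments=[
    {"claw": 0.005, "dx": 0.0004, "dy": -0.0002, "dz": 0.0011, "wx": 0.93, "wy": 0, "wz": -0.43},
    {"claw": 0.005, "dx": 0.0004, "dy": -0.0002, "dz": 0.0011, "wx": 0.93, "wy": 0, "wz": -0.43},
    {"claw": 0.005, "dx": 0.0004, "dy": -0.0002, "dz": 0.0011, "wx": 0.93, "wy": 0, "wz": -0.43},
    {"claw": 0.005, "dx": 0.0004, "dy": -0.0002, "dz": 0.0011, "wx": 0.93, "wy": 0, "wz": -0.43},
    {"claw": 0.005, "dx": 0.0004, "dy": -0.0002, "dz": 0.0011, "wx": 0.93, "wy": 0, "wz": -0.43},
    {"claw": 0.005, "dx": 0.0004, "dy": -0.0002, "dz": 0.0011, "wx": 0.93, "wy": 0, "wz": -0.43},
  ],
)

```text
t: 25.75
eef_pos: [0.5192, 0.1921, 0.0824]
tool_rot: [0.252, 0.621, 0.742, -0.024]
contact_force: [8.2, 3.3, 8.5]
gripper_width: 0.177
grasp_force: 80.4
```

```bash
python3 go.py 7 -70 1.2 9
```

```text
25.75 [-0.7   0.47 -0.1   2.09  0.84  0.78 -1.28] F [8.2 3.3 8.5] heel in seat [-67.4   0.5   1.7] w 0.177
9 rows d [0.0005, 0.0001, 0.0012] w [0.93, -0.01, -0.42] |d| 0.0013 |w| 1.02 end [0.5225 0.1924 0.0712] zmin 0.071 err deg 0.06
```

```bash
python3 go.py 7 -68 1.4 9
```

```text
25.75 [-0.7   0.47 -0.1   2.09  0.84  0.78 -1.28] F [8.2 3.3 8.5] heel in seat [-67.4   0.5   1.7] w 0.177
9 rows d [0.0005, 0.0003, 0.0012] w [0.93, -0.01, -0.42] |d| 0.0013 |w| 1.02 end [0.5242 0.1928 0.0715] zmin 0.072 err deg 0.06
```

>>> drive_tool(
  increments=[
    {"claw": 0.005, "dx": 0.0005, "dy": 0.0003, "dz": 0.0012, "wx": 0.93, "wy": -0.01, "wz": -0.42},
    {"claw": 0.005, "dx": 0.0005, "dy": 0.0003, "dz": 0.0012, "wx": 0.93, "wy": -0.01, "wz": -0.42},
    {"claw": 0.005, "dx": 0.0005, "dy": 0.0003, "dz": 0.0012, "wx": 0.93, "wy": -0.01, "wz": -0.42},
    {"claw": 0.005, "dx": 0.0005, "dy": 0.0003, "dz": 0.0012, "wx": 0.93, "wy": -0.01, "wz": -0.42},
    {"claw": 0.005, "dx": 0.0005, "dy": 0.0003, "dz": 0.0012, "wx": 0.93, "wy": -0.01, "wz": -0.42},
    {"claw": 0.005, "dx": 0.0005, "dy": 0.0003, "dz": 0.0012, "wx": 0.93, "wy": -0.01, "wz": -0.42},
    {"claw": 0.005, "dx": 0.0005, "dy": 0.0003, "dz": 0.0012, "wx": 0.93, "wy": -0.01, "wz": -0.42},
  ],
)

```text
t: 26.62
eef_pos: [0.5239, 0.1932, 0.0744]
tool_rot: [0.216, 0.615, 0.755, -0.072]
contact_force: [9.2, 4.1, 12.2]
gripper_width: 0.175
grasp_force: 81.1
```

```bash
python3 mc.py; python3 go.py 4 -69 1.4 5
python3 - <<'E'
from m import *; from cv import *
# far rim edge in seat frame: blue top z~7, x>60
for n in("top","side"):
    im,d,c=grab(n);h_,S,V,P,ok=measure(n,im,d,c);H=Rn.from_euler("z",13.8,degrees=True)
    q=H.inv().apply((P-SEAT).reshape(-1,3)).reshape(P.shape)*1000
    b=ok&(h_>100)&(h_<125)&(S>120)&(abs(q[:,:,2]-7)<5)
    far=b&(q[:,:,0]>60)&(q[:,:,0]<95)&(abs(q[:,:,1])<70);print(n,"far rim x",far.sum(),np.percentile(q[far][:,0],[2,50,98]).round(1))
    for s in(1,-1):
        e=b&(s*q[:,:,1]>72)&(s*q[:,:,1]<100)&(abs(q[:,:,0])<60);print(" side",s,e.sum(),np.percentile(q[e][:,1],[2,50,98]).round(1) if e.sum() else "")
E
```

```text
side grey 783 normal in cover frame [0.011 0.006 1.   ] z 8.0
 red n 65 mean [-63.1  -9.8   7.8] slope deg -0.1 x span [-71.3 -56.3] y span [-73.5  39.6]
 grey x,y span [-83.8  69.4] [-74.6  93.5]
top grey 1334 normal in cover frame [0.008 0.011 1.   ] z 5.6
 red n 104 mean [-64.8  -1.6   5.7] slope deg 0.0 x span [-70.4 -59.3] y span [-72.2  73.2]
 grey x,y span [-86.5  67.2] [-73.7  74.7]
26.725 [-0.63  0.52 -0.14  2.    0.71  0.86 -1.08] F [ 7.7  4.  13.1] heel in seat [-67.    0.6   1.4] w 0.175
5 rows d [0.0004, -0.0, 0.0011] w [0.94, -0.02, -0.43] |d| 0.0012 |w| 1.03 end [0.5248 0.1929 0.0685] zmin 0.069 err deg 0.02
top far rim x 135 [75.2 80.  85.4]
 side 1 43 [78.6 83.3 91.1]
 side -1 183 [-91.2 -85.  -75.6]
side far rim x 12 [64.7 74.5 87.4]
 side 1 15 [82.8 88.8 93.1]
 side -1 115 [-93.4 -86.3 -73. ]
```

>>> drive_tool(
  increments=[
    {"claw": 0.005, "dx": 0.0004, "dy": -0.0002, "dz": 0.001, "wx": 0.94, "wy": -0.02, "wz": -0.43},
    {"claw": 0.005, "dx": 0.0004, "dy": -0.0002, "dz": 0.001, "wx": 0.94, "wy": -0.02, "wz": -0.43},
    {"claw": 0.005, "dx": 0.0004, "dy": -0.0002, "dz": 0.001, "wx": 0.94, "wy": -0.02, "wz": -0.43},
    {"claw": 0.005, "dx": 0.0004, "dy": -0.0002, "dz": 0.001, "wx": 0.94, "wy": -0.02, "wz": -0.43},
    {"claw": 0.005, "dx": 0.0004, "dy": -0.0002, "dz": 0.001, "wx": 0.94, "wy": -0.02, "wz": -0.43},
  ],
)

```text
t: 27.45
eef_pos: [0.524, 0.1926, 0.0687]
tool_rot: [0.19, 0.609, 0.763, -0.107]
contact_force: [10.6, 4.2, 8.3]
gripper_width: 0.174
grasp_force: 80.6
```

```bash
python3 mc.py; python3 go.py 0 -69 1.2 5
```

```text
side grey 717 normal in cover frame [0.011 0.012 1.   ] z 8.0
 red n 57 mean [-62.7  -9.8   8.1] slope deg 0.7 x span [-71.  -56.3] y span [-72.6  44.1]
 grey x,y span [-81.2  77.2] [-73.6  93.3]
top grey 1354 normal in cover frame [0.016 0.006 1.   ] z 5.5
 red n 99 mean [-64.6  -5.5   5.9] slope deg 0.4 x span [-70.  -59.1] y span [-72.5  28.4]
 grey x,y span [-84.3  87.3] [-74.7  83.3]
27.55 [-0.59  0.56 -0.16  1.94  0.64  0.93 -0.97] F [10.   3.9  9.8] heel in seat [-69.7  -0.    1.6] w 0.175
5 rows d [0.0005, 0.0004, 0.001] w [0.73, -0.0, -0.35] |d| 0.0012 |w| 0.81 end [0.5262 0.1933 0.063 ] zmin 0.063 err deg 0.03
```

>>> drive_tool(
  increments=[
    {"claw": 0.005, "dx": 0.0005, "dy": 0.0003, "dz": 0.001, "wx": 0.73, "wy": 0, "wz": -0.35},
    {"claw": 0.005, "dx": 0.0005, "dy": 0.0003, "dz": 0.001, "wx": 0.73, "wy": 0, "wz": -0.35},
    {"claw": 0.005, "dx": 0.0005, "dy": 0.0003, "dz": 0.001, "wx": 0.73, "wy": 0, "wz": -0.35},
    {"claw": 0.005, "dx": 0.0005, "dy": 0.0003, "dz": 0.001, "wx": 0.73, "wy": 0, "wz": -0.35},
    {"claw": 0.005, "dx": 0, "dy": 0, "dz": 0, "wx": 0, "wy": 0, "wz": 0},
  ],
)

```text
t: 28.18
eef_pos: [0.5253, 0.193, 0.0645]
tool_rot: [0.174, 0.604, 0.767, -0.129]
contact_force: [7.3, 4.1, 14.0]
gripper_width: 0.172
grasp_force: 81.4
```

```bash
python3 mc.py; python3 go.py 0 -69.5 1.0 3; python3 -c "
from cv import *
print((np.degrees(np.arccos(coverpose()[1].apply([0,0,1])[2]))))"; ls pics|grep ^c2
```

```text
side grey 697 normal in cover frame [0.02  0.007 1.   ] z 8.0
 red n 52 mean [-62.8  -9.7   8.1] slope deg 0.1 x span [-70.8 -54.3] y span [-73.2  41.2]
 grey x,y span [-81.4  86.4] [-74.3  93.2]
top grey 1292 normal in cover frame [0.016 0.    1.   ] z 5.7
 red n 102 mean [-64.7  -6.8   6.4] slope deg -0.3 x span [-70.3 -58.8] y span [-73.   29.8]
 grey x,y span [-81.2  85.6] [-81.6  72.4]
28.275 [-0.56  0.58 -0.18  1.89  0.6   0.97 -0.91] F [10.1  4.6 12.4] heel in seat [-69.8  -0.1   1.4] w 0.173
3 rows d [0.0002, 0.0002, 0.0004] w [0.25, 0.0, -0.12] |d| 0.0005 |w| 0.28 end [0.5259 0.1931 0.0632] zmin 0.063 err deg 0.02
0.8354390079077677
c2095.png
c2415.png
c2662.png
c2745.png
c2817.png
```

```bash
cat > fin.py <<'E'
from m import *; from cv import *
H=Rn.from_euler("z",13.8,degrees=True)
for n in("side","top"):
    im,d,c=grab(n);h_,S,V,P,ok=measure(n,im,d,c)
    q=H.inv().apply((P-SEAT).reshape(-1,3)).reshape(P.shape)*1000
    g=ok&(S<90)&(V>60)&(V<170)&(abs(q[:,:,0])<66)&(abs(q[:,:,1])<72)&(abs(q[:,:,2]-8)<12)
    print(n,[(lab,int((g&m).sum()),np.median(q[g&m][:,2]).round(1)) for lab,m in(("toe",q[:,:,0]>40),("mid",abs(q[:,:,0])<25),("heel",q[:,:,0]<-35),("L",q[:,:,1]>45),("R",q[:,:,1]<-45)) if (g&m).sum()])
    cv2.imwrite(f"pics/fin_{n}_{int(get_obs()['t']*100)}.png",im[:,:,::-1])
E
python3 fin.py
```

```text
side [('toe', 114, np.float64(10.4)), ('mid', 256, np.float64(10.5)), ('heel', 124, np.float64(10.2)), ('L', 62, np.float64(10.5)), ('R', 178, np.float64(11.4))]
top [('toe', 260, np.float64(7.7)), ('mid', 326, np.float64(8.4)), ('heel', 319, np.float64(7.5)), ('L', 41, np.float64(9.0)), ('R', 417, np.float64(8.6))]
```

View pics/c2817.png

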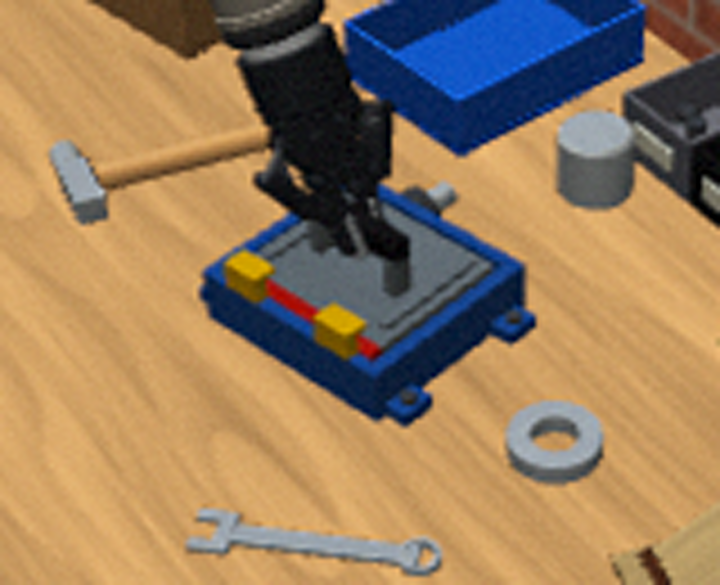

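The cover lies flat inside the rim: toe, middle and heel are all at about 8 mm, with the red strip under the hooks. Next is a gentle release and retreat.

>>> drive_tool(
  increments=[
    {"claw": 0.005, "dx": -0.0004, "dy": 0.0001, "dz": -0.0008, "wx": 0, "wy": 0, "wz": 0},
    {"claw": 0.018, "dx": 0, "dy": 0, "dz": 0, "wx": 0, "wy": 0, "wz": 0},
    {"claw": 0.025, "dx": 0, "dy": 0, "dz": 0, "wx": 0, "wy": 0, "wz": 0},
    {"claw": 0.045, "dx": 0, "dy": 0, "dz": 0, "wx": 0, "wy": 0, "wz": 0},
    {"claw": 0.05, "dx": 0, "dy": 0, "dz": 0, "wx": 0, "wy": 0, "wz": 0},
    {"claw": 0.05, "dx": 0, "dy": 0, "dz": 0, "wx": 0, "wy": 0, "wz": 0},
    {"claw": 0.05, "dx": 0, "dy": 0, "dz": -0.005, "wx": 0, "wy": 0, "wz": 0},
    {"claw": 0.05, "dx": 0, "dy": 0, "dz": -0.012, "wx": 0, "wy": 0, "wz": 0},
    {"claw": 0.05, "dx": 0, "dy": 0, "dz": -0.015, "wx": 0, "wy": 0, "wz": 0},
    {"claw": 0.05, "dx": 0, "dy": 0, "dz": -0.02, "wx": 0, "wy": 0, "wz": 0},
    {"claw": 0.05, "dx": 0, "dy": 0, "dz": -0.02, "wx": 0, "wy": 0, "wz": 0},
    {"claw": 0.05, "dx": 0, "dy": 0, "dz": -0.025, "wx": 0, "wy": 0, "wz": 0},
    {"claw": 0.05, "dx": 0, "dy": 0, "dz": -0.025, "wx": 0, "wy": 0, "wz": 0},
    {"claw": 0.05, "dx": 0, "dy": 0, "dz": 0, "wx": 0, "wy": 0, "wz": 0},
  ],
)

```text
t: 30.12
eef_pos: [0.508, 0.2431, 0.1748]
tool_rot: [0.171, 0.604, 0.767, -0.131]
contact_force: [-0.4, -0.7, -0.3]
gripper_width: 0.588
grasp_force: 0.0
```

```bash
python3 fin.py; ls pics|grep fin; cp pics/fin_top_30*.png pics/final.png || cp $(ls -t pics/fin_top*|head -1) pics/final.png
```

```text
side [('toe', 136, np.float64(10.3)), ('mid', 285, np.float64(10.0)), ('heel', 126, np.float64(10.5)), ('L', 80, np.float64(11.1)), ('R', 174, np.float64(11.2))]
top [('toe', 446, np.float64(7.7)), ('mid', 612, np.float64(8.3)), ('heel', 430, np.float64(7.6)), ('L', 345, np.float64(8.5)), ('R', 426, np.float64(8.4))]
fin_side_2832.png
fin_side_3017.png
fin_top_2837.png
fin_top_3022.png
```

View pics/final.png

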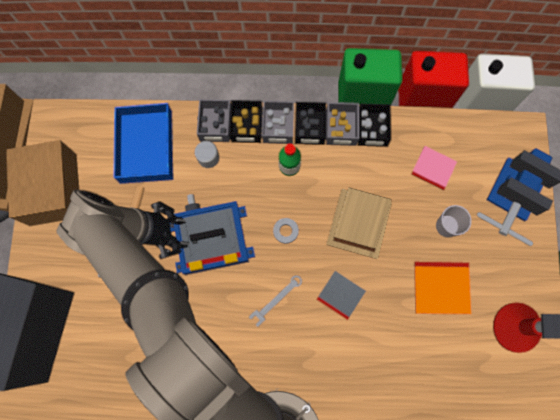

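The final picture shows the cover flat in the housing (210,237). The gripper is clear at (160,225) and the other things are where they were.

```bash
python3 -c "
from station import *
print(hand_in())"
```

```text
the job is handed in; nothing more can be done
None
```

The cover was rested on its red edge under the hooks for about a second, pivoted down flat in the housing and let go without a drop; I handed the job in at about 30 s, and the hand-in returned no verdict.

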